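Pack the bisque coin banks in their own box bases

TASK

Pack the four white coin banks: stand each one upright in the opening of the cardboard box base that fits its foot - the big pig in the big oblong, the little pig in the small oblong, the cat in the square and the owl in the round one - centred, flat on the felt floor, the pigs lengthwise. They are brittle: set them down rather than drop them, do not knock any over, and leave the brush jar and the tin where they stand.

Things in the scene. Friction and masses are not known exactly. Their poses are not given: they have to be found in the camera images.
- pig_mid (a point): Larger pig coin bank, white unglazed ceramic, loose. Barrel body 96 mm long (snout adds 6), 58 across at its widest, 74 high to the ears; outline of the four legs 78 x 54. About 0.26 kg. Point: centre of the barrel, 40 mm above the feet; x from snout (-x) to tail, y across the flanks (grip across y), z up. Goes in long_base, lengthwise, either way round.
- piglet_mid (a point): Smaller pig coin bank, white unglazed ceramic, loose. Barrel body 66 mm long (snout adds 4), 42 across at its widest, 61 high to the ears; outline of the four legs 54 x 38. About 0.11 kg. Point: centre of the barrel, 36 mm above the feet; x from snout (-x) to tail, y across the flanks (grip across y), z up. Goes in small_base, lengthwise, either way round.
- cat_mid (a point): Sitting-cat coin bank, white unglazed ceramic, loose, on a plinth 60 x 60 x 10 mm. Body round, 48 mm across and nearly straight at mid-height (grip from any side); 82 high to the ears. About 0.16 kg. Point: on the body's axis over the plinth's centre, 40 mm above the underside; x, y square to the plinth (face to -x), z up. Goes in square_base, sides parallel, any quarter turn.
- owl_mid (a point): Round owl coin bank, white unglazed ceramic, loose. Upright egg shape, foot 48 mm across, 57 mm across and nearly straight-sided at mid-height (grip from any side), 79 high to the ear tufts. About 0.20 kg. Point: on its axis, 38 mm above the underside; face to -x, z up. Goes in round_base, any way round.
- long_base: The larger oblong box base. Shallow brown cardboard tray, fixed, 14 mm high: flat collar round an opening 10 mm deep with a grey felt floor 4 mm above the table. Origin: centre of its underside, on the table; z up. Outside 126 mm (x) by 92 mm (y), opening 96 x 72 mm.
- small_base: The smaller oblong box base. Shallow brown cardboard tray, fixed, 14 mm high: flat collar round an opening 10 mm deep with a grey felt floor 4 mm above the table. Origin: centre of its underside, on the table; z up. Outside 98 mm (x) by 74 mm (y), opening 72 x 56 mm.
- square_base: The square box base. Shallow brown cardboard tray, fixed, 14 mm high: flat collar round an opening 10 mm deep with a grey felt floor 4 mm above the table. Origin: centre of its underside, on the table; z up. Outside 100 x 100 mm, opening 78 x 78 mm.
- round_base: The round box base. Shallow brown cardboard tray, fixed, 14 mm high: flat collar round an opening 10 mm deep with a grey felt floor 4 mm above the table. Origin: centre of its underside, on the table; z up. Outside 92 mm across, opening 66 mm across.
- brush_jar: Bystander: terracotta jar 70 mm across and 85 mm high, with paint brushes standing up to 190 mm, to the left of the work. Origin: centre of its underside.
- tin: Bystander: closed tin with a red band, 74 mm across and 90 mm high, to the right of the work. Origin: centre of its underside.
There are look-alikes about, which are no part of the job. What is shaped like the part that bears piglet_mid but orange or turquoise is not meant. Leave any purple look-alike of the part that bears cat_mid alone.

How it is judged:
By the outcome, as a careful person would: the job done as asked, in the order asked, and still so for the second after the job is handed in, with the robot touching nothing.
It also fails if it takes over 106 s, if anything falls off the work surface, if the arm or the gripper's body presses on something with over 40 N, if the wrist force passes 120 N, or if a joint passes its speed limit or range.

ROBOT

A 6-joint arm with a two-finger parallel gripper is mounted at the origin on the work surface. World frame = base frame: x ahead of the robot, y to its left, z up, the work surface at z = 0. Lengths are in mm, angles in rad, forces in N, time in s.
With the tool pointing down it reaches from about 425 to 925 mm from the base axis. Payload 12.5 kg.
Tool frame: the origin (TCP) lies at the centre of the arm's flange, where the gripper is bolted on; the fingertips stand 173 mm ahead of it and the grasp point (between the pads) lies 155 mm ahead of it; x points along the fingers, z is the direction in which the jaws open and shut, and the axes are right-handed (so a half turn about x gives the same grasp; the last joint's range is limited). The gripper opens to 85 mm and grips with 20 to 120 N. Pads are 22 mm wide; open, the fingers measure 114 mm over their backs; the gripper's body (76 mm by 85 mm) begins 54 mm behind the grasp point. The pads swing forward as they close: fully open they stand 13 mm farther back than shut.
Start: joints at [-1.341, 0.491, 1.559, -0, 1.092, -0.106], TCP at [205.972, -590.085, 404.727] pointing down, gripper open.
Joint ranges: [-3.1, 3.1], [-0.84, 2.19], [0.05, 2.79], [-1.13, 4.28], [0.06, 2.93], [-2.69, 2.69]. Speed limits (rad/s): [2.22, 2.22, 2.79, 3.14, 3.14, 3.14].

INTERFACE

Orientations are given as [roll, pitch, yaw] about the fixed x, y, z axes, in that order (R = Rz(yaw) Ry(pitch) Rx(roll)).
In Python, from rig import r gives the robot as it stands.
- The arm moves only by the tool play_rows, never from a script. Its argument "plan" is a list of rows, each an object of numbers: "rx", "ry", "rz": the turn, a rotation vector about the tool's x, y, z as a fraction of full scale; "dx", "dy", "dz": the shift along the tool's x, y, z as a fraction of full scale; "gripper": the opening, from 0 (shut) to 1 (fully open). In form: [{"rx": .., "ry": .., "rz": .., "dx": .., "dy": .., "dz": .., "gripper": ..}, ...]. A call has 1 to 12 rows; each row is the pose to reach, as a shift and turn from the pose commanded when the call began, along the tool's axes at that moment; what a row does not reach only later rows make up. Full scale, the value 1, is 0.6 m for a shift and 2 rad for a turn. A row lasts 1/8 s, in which the tool goes at most 62.5 mm and 10.7 degrees, less where a joint would pass 70% of its speed; a pose out of reach is approached as far as the arm can. A call with a number of a shift or a turn outside -1 to 1 is refused whole. A call with a gripper value outside its range is refused whole. The fingers move at their own pace and stop on an object; "force" is the grip in N (left out, the last holds). Time passes only in rows, so rows that repeat a pose let the fingers close. It gives the time, the measured TCP pose, the force and the opening at its end, in the units of the state.
- r.get_obs(): the state, without advancing time (a new reading comes with each control period).
- r.camera(name): name is "side" or "top"; returns (picture, depth): 420x560x3 uint8, red, green, blue; 420x560 float32, mm along the optical axis (not along the pixel's ray), 0 where there is no reading.
- r.calibration(name): a dict with "fx", "fy", "cx", "cy" (pixels), "world_to_cam" (4x4, takes a point from world to camera coordinates). Camera axes: x right, y down, z forward; pixel columns grow to the right and rows downward; lengths in mm; the calibration is good to about 2 mm. A picture is of the moment at which its call begins. calibration takes no time and is no camera call.
- r.close_job(): hands the job in, once; it reports no verdict.
Trained networks look in the newest picture that a camera, given by its name, has taken for a name from the list of things; names that differ only in an ending like _2 or _b are one class to them, and where a whole thing is asked for, a point or a joint stands for the part that bears it (a point fixed in the world has none). Each returns a list of dicts, best first, with "conf" (0 to 1); they miss things now and then, are a little off and sometimes report something else, mostly with a low value. They report only what shows in the picture. A call takes as long as a camera call. They do not tell look-alikes from the thing itself.
- r.search_frame(camera, thing): "extent" ([left, top, width, height] in pixels, round what is visible of it).
- r.silhouettes(camera, thing): "mask" (420x560 bool, what is visible of it) and "extent" ([left, top, width, height] in pixels, round what is visible of it).
- r.place_of(camera, thing): "at" ([column, row] in pixels: a listed point, or the origin of a listed thing).
The state is a dict: "clock": time; "qpos": joint angles; "dq": joint speeds; "joint_efforts": joint torques, N m; "eef_pos": TCP position; "eef_rot": TCP orientation; "force": force on the tool from outside, world axes, zero at the start; "torque": the same for the moment, N m; "opening": finger opening in mm.
Only numpy, scipy, OpenCV 4.12 (cv2) and the standard library are available. Lean on these libraries where they do the work, as an engineer would, in place of code of your own. Each camera call takes 0.05 s, during which the arm holds its last target. There are 200 camera calls.

## Working session

There is one attempt and no reset: what is moved stays moved. The work goes in short steps, Python scripts to look and compute and a tool call to move; the robot and the scene stay as the last step left them, time stands still between calls to the robot, and variables do not carry over. Pictures are saved under pics/ and viewed, about 12 in all and at most 16, crops included, and the job is handed in when it is done.

Besides the shell and the picture viewer there is one more tool, called after ">>>" as a command line: name --argument value ..., lists and objects as JSON in quotes. play_rows: Moves the arm, as the interface text tells. Shift numbers are shares of 0.6 m and turn numbers shares of 2 rad, none past 1 either way. Its arguments: {"type":"object","properties":{"plan":{"type":"array"},"force":{"type":"number"}},"required":["plan"]}

```bash
ls; mkdir -p pics
python3 - <<'E'
from rig import r
import cv2,numpy as np
o=r.get_obs();print({k:np.round(v,3) for k,v in o.items()})
for c in("top","side"):
    p,d=r.camera(c);cv2.imwrite(f"pics/{c}0.png",p[:,:,::-1]);np.save(f"pics/{c}0.npy",d)
    k=r.calibration(c);print(c,k)
    for t in ["pig_mid","piglet_mid","cat_mid","owl_mid","long_base","small_base","square_base","round_base","brush_jar","tin"]:
        print(t,[(np.round(x["at"]),round(x["conf"],2)) for x in r.place_of(c,t)],[(x["extent"],round(x["conf"],2)) for x in r.search_frame(c,t)])
E
```

```text
pics
{'clock': np.float64(0.0), 'qpos': array([-1.341,  0.492,  1.559, -0.   ,  1.092, -0.106]), 'dq': array([-0.001, -0.001,  0.   , -0.002, -0.001, -0.001]), 'joint_efforts': array([ 3.0000e-03, -6.1844e+01, -2.6159e+01,  0.0000e+00,  4.0000e-03,
        0.0000e+00]), 'eef_pos': array([ 205.947, -590.052,  404.091]), 'eef_rot': array([3.044, 1.57 , 1.809]), 'force': array([0.262, 0.603, 0.087]), 'torque': array([ 0.052, -0.052, -0.063]), 'opening': np.float64(85.668)}
top {'fx': 483.4599726329839, 'fy': 483.4599726329839, 'cx': 276.4360143539093, 'cy': 215.40926199447816, 'world_to_cam': array([[ 1.40233978e-02, -9.99888228e-01,  5.18423289e-03,
        -1.52026375e+01],
       [-9.95795419e-01, -1.44350173e-02, -9.04605639e-02,
         5.11745237e+02],
       [ 9.05252874e-02, -3.89387089e-03, -9.95886545e-01,
         1.46875995e+03],
       [ 0.00000000e+00,  0.00000000e+00,  0.00000000e+00,
         1.00000000e+00]])}
pig_mid [(array([152., 199.]), 0.9)] [([141.4, 180.1, 23.7, 35.2], 0.56)]
piglet_mid [(array([346., 163.]), 0.68), (array([311., 166.]), 0.67), (array([273., 177
[... 1708 characters left out ...]
175.2, 239.3, 22.6, 25.8], 0.93), ([209.3, 215.4, 19.8, 25.0], 0.54)]
owl_mid [(array([191., 285.]), 0.63), (array([257., 181.]), 0.56)] []
long_base [(array([312., 215.]), 0.62)] [([295.5, 202.8, 38.3, 24.9], 0.65), ([308.7, 156.0, 27.7, 20.5], 0.21)]
small_base [(array([274., 261.]), 0.64)] [([256.0, 244.5, 37.9, 24.9], 0.98)]
square_base [(array([256., 303.]), 0.68)] [([237.7, 287.4, 37.3, 32.0], 0.93), ([174.6, 274.6, 31.1, 32.9], 0.27)]
round_base [(array([319., 166.]), 0.55)] [([309.5, 156.0, 25.6, 19.6], 0.68)]
brush_jar [(array([150., 345.]), 0.69), (array([275., 256.]), 0.33)] [([294.3, 202.3, 36.6, 28.1], 0.34)]
tin [(array([360., 141.]), 0.79)] [([351.6, 117.8, 20.1, 30.3], 0.57)]
```

Run:
```python
import cv2
a=cv2.imread("pics/top0.png")[140:310,50:490];cv2.imwrite("pics/top0c.png",cv2.resize(a,(800,309),interpolation=cv2.INTER_CUBIC))
a=cv2.imread("pics/side0.png")[100:380,120:400];cv2.imwrite("pics/side0c.png",cv2.resize(a,(600,600),interpolation=cv2.INTER_CUBIC))
```

```text
(no output)
```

View pics/top0c.png

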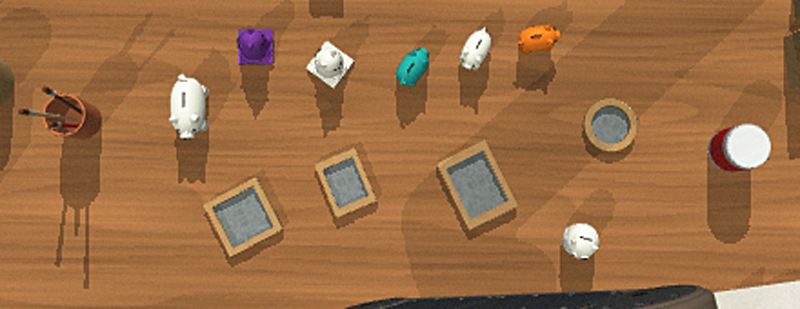

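View pics/side0c.png

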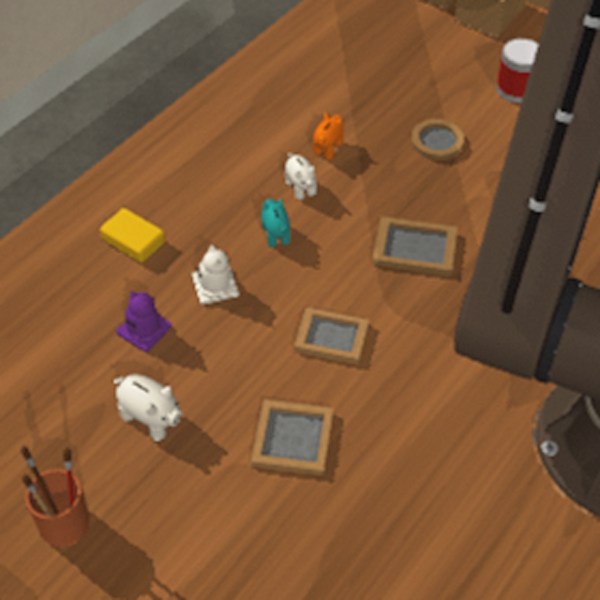

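```bash
cat > h.py <<'E'
import numpy as np,cv2
from rig import r
K={c:r.calibration(c) for c in("top","side")}
def toplane(c,uv,z):
    k=K[c];R=k["world_to_cam"][:3,:3];t=k["world_to_cam"][:3,3]
    uv=np.atleast_2d(np.asarray(uv,float))
    d=np.c_[(uv[:,0]-k["cx"])/k["fx"],(uv[:,1]-k["cy"])/k["fy"],np.ones(len(uv))]@R
    o=-R.T@t
    return (o+d*((z-o[2])/d[:,2])[:,None])[:,:2]
def cloud(c,m,dep):
    k=K[c];R=k["world_to_cam"][:3,:3];t=k["world_to_cam"][:3,3]
    v,u=np.nonzero(m&(dep>0));D=dep[v,u]
    return (np.c_[(u-k["cx"])/k["fx"]*D,(v-k["cy"])/k["fy"]*D,D]-t)@R
def rect(c,img,x0,y0,x1,y1,z,s=2):
    """plane z warped: col=(x-x0)*s,row=(y-y0)*s"""
    k=K[c];W=k["world_to_cam"];Km=np.array([[k["fx"],0,k["cx"]],[0,k["fy"],k["cy"]],[0,0,1]])
    P=Km@W[:3];H=np.c_[P[:,0],P[:,1],P[:,2]*z+P[:,3]]@np.array([[1/s,0,x0],[0,1/s,y0],[0,0,1]])
    return cv2.warpPerspective(img,np.linalg.inv(H),(int((x1-x0)*s),int((y1-y0)*s)),flags=cv2.INTER_CUBIC)
def blob(m,x0,y0,s=2):
    n,l,st,ce=cv2.connectedComponentsWithStats(m.astype(np.uint8))
    for i in range(1,n):
        if st[i,4]<600*s*s:continue
        cs,_=cv2.findContours((l==i).astype(np.uint8),cv2.RETR_EXTERNAL,cv2.CHAIN_APPROX_NONE)
        b=cv2.minAreaRect(cs[0]);M=cv2.moments(cs[0])
        a=.5*np.degrees(np.arctan2(2*M["mu11"],M["mu20"]-M["mu02"]))
        (ex,ey),(w,h),ea=cv2.fitEllipse(cs[0])
        yield dict(cen=np.round([M["m10"]/M["m00"]/s+x0,M["m01"]/M["m00"]/s+y0],1),box=np.round([b[0][0]/s+x0,b[0][1]/s+y0,b[1][0]/s,b[1][1]/s,b[2]],1),ang=round(a,1),area=st[i,4]/s/s)
E
python3 - <<'E'
from h import *
x0,y0,x1,y1=300,-450,850,500
for c in("top","side"):
    im=cv2.imread(f"pics/{c}0.png")
    print(c,"cam",-K[c]["world_to_cam"][:3,:3].T@K[c]["world_to_cam"][:3,3])
    for z in(9,):
        w=rect(c,im,x0,y0,x1,y1,4);hsv=cv2.cvtColor(w,cv2.COLOR_BGR2HSV)
        w14=rect(c,im,x0,y0,x1,y1,14)
        g=(hsv[...,1]<70)&(hsv[...,2]>60)&(hsv[...,2]<185)
        print("felt");[print(b) for b in blob(g,x0,y0)]
    w=rect(c,im,x0,y0,x1,y1,38);hsv=cv2.cvtColor(w,cv2.COLOR_BGR2HSV)
    g=(hsv[...,1]<70)&(hsv[...,2]>95)
    print("white");[print(b) for b in blob(g,x0,y0)]
    D=np.load(f"pics/{c}0.npy");hs=cv2.cvtColor(im,cv2.COLOR_BGR2HSV)
    h,w_=D.shape
    P=cloud(c,np.ones_like(D,bool),D)
    print("table z",np.percentile(P[(P[:,0]>400)&(P[:,0]<800)&(abs(P[:,1])<300)][:,2],[5,25,50,75]))
pt={"pig":((152,199),(190,285),40),"piglet":((311,166),(258,184),36),"cat":((229,172),(219,227),40),"owl":((369,276),None,38),
"long":(None,(312,215),0),"small":((241,240),(274,261),0),"square":((183,258),(256,303),0),"round":((384,206),(319,166),0)}
for n,(a,b,z) in pt.items(): print(n,a and toplane("top",a,z).round(),b and toplane("side",b,z).round())
E
```

```text
top cam [ 376.84683882   -2.09472531 1509.08985187]
felt
{'cen': array([ 540.6, -348. ]), 'box': array([ 540.8, -348. ,   64. ,   63.5,   90. ]), 'ang': np.float64(19.2), 'area': np.float64(3235.0)}
{'cen': array([ 434.4, -119.2]), 'box': array([ 434.5, -118.8,   96.3,   72.6,   27. ]), 'ang': np.float64(26.0), 'area': np.float64(6736.0)}
{'cen': array([435. , 105.6]), 'box': array([435. , 105.4,  72.4,  56.3,  24. ]), 'ang': np.float64(22.8), 'area': np.float64(3914.25)}
{'cen': array([630.1, 134.8]), 'box': array([631.5, 136.1,  38.5,  49.5,  11.3]), 'ang': np.float64(-78.6), 'area': np.float64(924.0)}
{'cen': array([374.2, 278.4]), 'box': array([374.3, 278.4,  78.9,  77.2,  28.4]), 'ang': np.float64(2.3), 'area': np.float64(5883.75)}
{'cen': array([544. , 357.2]), 'box': array([546.2, 356. ,  37.5,  96.2,  67.9]), 'ang': np.float64(-11.4), 'area': np.float64(1096.0)}
white
{'cen': array([ 531.6, -339.7]), 'box': array([ 531.2, -339.2,   60.5,   50.5,   90. ]), 'ang': np.float64(86.0), 'area': np.float64(2446.0)}
{'cen': array([ 343. , -290.2]), 'box': array([ 342.5, -290.2,   61.5
[... 2738 characters left out ...]
638.8, 145.1,  60.6, 110.4,  54.1]), 'ang': np.float64(-45.7), 'area': np.float64(5211.0)}
{'cen': array([359.4, 292.7]), 'box': array([361.4, 291.9,  67.8,  69.8,  29.5]), 'ang': np.float64(-50.4), 'area': np.float64(4224.75)}
{'cen': array([557.6, 375.7]), 'box': array([5.614e+02, 3.750e+02, 1.182e+02, 7.690e+01, 5.000e-01]), 'ang': np.float64(-9.3), 'area': np.float64(6147.75)}
table z [-7.63279731 -4.17144666 -1.48589654  1.80623008]
pig [[555. 373.]] [[559. 366.]]
piglet [[ 666. -112.]] [[658. -90.]]
cat [[642. 140.]] [[637. 145.]]
owl [[ 331. -290.]] None
long None [[ 440. -115.]]
small [[435. 101.]] [[428. 121.]]
square [[377. 280.]] [[379. 277.]]
round [[ 549. -346.]] [[ 555. -332.]]
```

```bash
cat >> h.py <<'E'
from scipy.spatial.transform import Rotation as Ro
def pose():
    o=r.get_obs();e=o["eef_rot"];return o,np.array(o["eef_pos"]),Ro.from_euler("xyz",e)
def Rdown(deg):
    a=np.radians(deg);z=np.array([np.cos(a),np.sin(a),0]);x=np.array([0,0,-1.]);return Ro.from_matrix(np.c_[x,np.cross(z,x),z])
def go(*ts):
    """targets (x,y,z,jawdeg); prints row numbers, all relative to the present pose"""
    o,p,R=pose();z=R.as_matrix()[:,2];j=np.degrees(np.arctan2(z[1],z[0]))
    print("t %.2f pos %s jaw %.1f xdir %s q %s open %.1f F %s"%(o["clock"],p.round(1),j,R.as_matrix()[:,0].round(3),np.round(o["qpos"],2),o["opening"],np.round(o["force"],1)))
    for x,y,zz,d in ts:
        d=d if d is not None else j
        d=j+(d-j+90)%180-90
        s=R.inv().apply(np.array([x,y,zz])-p)/600;w=(R.inv()*Rdown(d)).as_rotvec()/2
        print((x,y,zz,round(d,1)),"d",s.round(4),"r",w.round(4),"rows>=%.0f"%max(np.linalg.norm(s)*600/62.5,np.linalg.norm(w)*2/np.radians(10.7)))
E
python3 - <<'E'
from h import *
go((560,-250,404,None),(560,360,300,92),(560,369,240,92))
im=cv2.imread("pics/top0.png")
for z,n,(x0,y0,x1,y1) in((40,"pig",(460,290,660,440)),(10,"cat",(540,60,740,210)),(36,"piglet",(560,-190,760,-40)),(38,"owl",(260,-360,460,-210))):
    cv2.imwrite(f"pics/w_{n}.png",rect("top",im,x0,y0,x1,y1,z))
a=[cv2.imread(f"pics/w_{n}.png") for n in("pig","cat","piglet","owl")]
for t in a:
    for i in range(0,400,40):cv2.line(t,(i,0),(i,6 if i%200 else 20),(255,0,255),1)
    for i in range(0,300,20*2):cv2.line(t,(0,i),(6 if i%200 else 20,i),(255,0,255),1)
cv2.imwrite("pics/w_all.png",np.vstack([np.hstack(a[:2]),np.hstack(a[2:])]))
E
```

```text
t 2.10 pos [ 206.  -590.1  404.7] jaw -70.8 xdir [ 0. -0. -1.] q [-1.34  0.49  1.56 -0.    1.09 -0.11] open 85.4 F [-0.2  0.4 -0.1]
(560, -250, 404, np.float64(-70.8)) d [ 0.0011  0.7438 -0.3408] r [-0.      0.0001  0.    ] rows>=8
(560, 360, 300, np.float64(-88.0)) d [ 0.1744  1.0788 -1.3007] r [1.504e-01 1.000e-04 0.000e+00] rows>=16
(560, 369, 240, np.float64(-88.0)) d [ 0.2744  1.0838 -1.3148] r [1.504e-01 1.000e-04 0.000e+00] rows>=17
```

View pics/w_all.png

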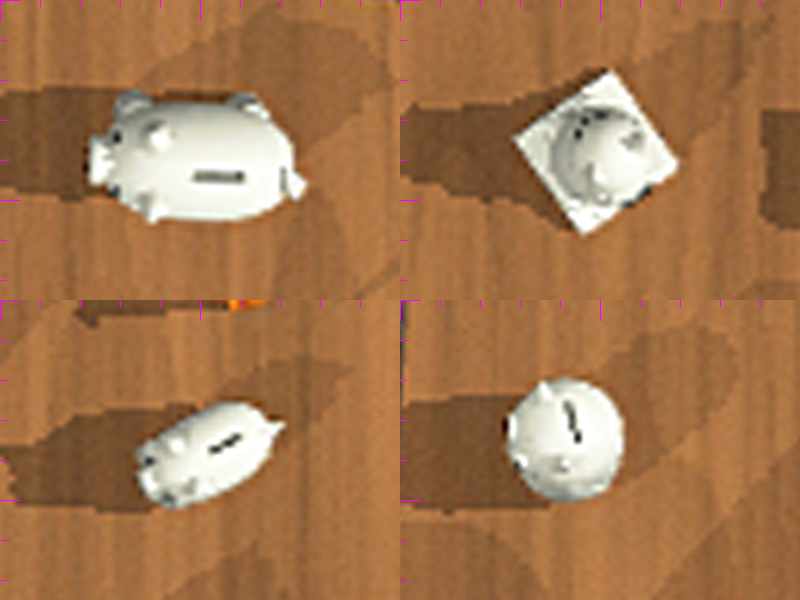

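>>> play_rows --plan '[{"dy":0.744,"dz":-0.341,"gripper":1},{"dy":0.744,"dz":-0.341,"gripper":1},{"dy":0.744,"dz":-0.341,"gripper":1},{"dy":0.744,"dz":-0.341,"gripper":1},{"dy":0.744,"dz":-0.341,"gripper":1},{"dy":0.744,"dz":-0.341,"gripper":1},{"dy":0.744,"dz":-0.341,"gripper":1},{"dy":0.744,"dz":-0.341,"gripper":1},{"dy":0.88,"dz":-0.734,"gripper":1},{"dy":0.88,"dz":-0.734,"gripper":1},{"dy":0.88,"dz":-0.734,"gripper":1},{"dy":0.88,"dz":-0.734,"gripper":1}]' --force 30

```text
$.plan[0]: bad value
```

```bash
python3 -c "
from h import *
go((559,369,320,-87),(559,369,260,-87),(559,369,193,-87))"
```

```text
t 2.10 pos [ 206.  -590.1  404.7] jaw -70.8 xdir [ 0. -0. -1.] q [-1.34  0.49  1.56 -0.    1.09 -0.11] open 85.4 F [-0.2  0.4 -0.1]
(559, 369, 320, np.float64(-87.0)) d [ 0.141   1.0822 -1.3154] r [1.417e-01 1.000e-04 0.000e+00] rows>=16
(559, 369, 260, np.float64(-87.0)) d [ 0.241   1.0822 -1.3154] r [1.417e-01 1.000e-04 0.000e+00] rows>=17
(559, 369, 193, np.float64(-87.0)) d [ 0.3527  1.0822 -1.3154] r [1.417e-01 1.000e-04 0.000e+00] rows>=17
```

>>> play_rows --plan '[{"rx":0,"ry":0,"rz":0,"dx":0,"dy":0.744,"dz":-0.341,"gripper":1},{"rx":0,"ry":0,"rz":0,"dx":0,"dy":0.744,"dz":-0.341,"gripper":1},{"rx":0,"ry":0,"rz":0,"dx":0,"dy":0.744,"dz":-0.341,"gripper":1},{"rx":0,"ry":0,"rz":0,"dx":0,"dy":0.744,"dz":-0.341,"gripper":1},{"rx":0,"ry":0,"rz":0,"dx":0,"dy":0.744,"dz":-0.341,"gripper":1},{"rx":0,"ry":0,"rz":0,"dx":0,"dy":0.744,"dz":-0.341,"gripper":1},{"rx":0,"ry":0,"rz":0,"dx":0,"dy":0.744,"dz":-0.341,"gripper":1},{"rx":0,"ry":0,"rz":0,"dx":0,"dy":0.744,"dz":-0.341,"gripper":1},{"rx":0,"ry":0,"rz":0,"dx":0,"dy":0.88,"dz":-0.734,"gripper":1},{"rx":0,"ry":0,"rz":0,"dx":0,"dy":0.88,"dz":-0.734,"gripper":1},{"rx":0,"ry":0,"rz":0,"dx":0,"dy":0.88,"dz":-0.734,"gripper":1},{"rx":0,"ry":0,"rz":0,"dx":0,"dy":0.88,"dz":-0.734,"gripper":1}]' --force 30

```text
clock: 3.6
eef_pos: [559.1, 1.7, 404.8]
eef_rot: [0.999, 1.57, -0.236]
force: [0.7, -1.0, -0.3]
opening: 85.4
```

```bash
python3 -c "
from h import *
go((559,369,320,-87),(559,369,260,-87),(559,369,193,-87))"
```

```text
t 3.60 pos [559.1   1.7 404.8] jaw -70.8 xdir [ 0. -0. -1.] q [-0.12  0.4   1.72 -0.    1.02  1.12] open 85.4 F [ 0.7 -1.  -0.3]
(559, 369, 320, np.float64(-87.0)) d [ 0.1413  0.2014 -0.5781] r [ 1.416e-01  1.000e-04 -2.000e-04] rows>=6
(559, 369, 260, np.float64(-87.0)) d [ 0.2413  0.2014 -0.5781] r [ 1.416e-01  1.000e-04 -2.000e-04] rows>=6
(559, 369, 193, np.float64(-87.0)) d [ 0.353   0.2014 -0.5782] r [ 1.416e-01  1.000e-04 -2.000e-04] rows>=7
```

>>> play_rows --plan '[{"rx":0.142,"ry":0,"rz":0,"dx":0.141,"dy":0.201,"dz":-0.578,"gripper":1},{"rx":0.142,"ry":0,"rz":0,"dx":0.141,"dy":0.201,"dz":-0.578,"gripper":1},{"rx":0.142,"ry":0,"rz":0,"dx":0.141,"dy":0.201,"dz":-0.578,"gripper":1},{"rx":0.142,"ry":0,"rz":0,"dx":0.141,"dy":0.201,"dz":-0.578,"gripper":1},{"rx":0.142,"ry":0,"rz":0,"dx":0.141,"dy":0.201,"dz":-0.578,"gripper":1},{"rx":0.142,"ry":0,"rz":0,"dx":0.141,"dy":0.201,"dz":-0.578,"gripper":1},{"rx":0.142,"ry":0,"rz":0,"dx":0.141,"dy":0.201,"dz":-0.578,"gripper":1},{"rx":0.142,"ry":0,"rz":0,"dx":0.141,"dy":0.201,"dz":-0.578,"gripper":1},{"rx":0.142,"ry":0,"rz":0,"dx":0.241,"dy":0.201,"dz":-0.578,"gripper":1},{"rx":0.142,"ry":0,"rz":0,"dx":0.241,"dy":0.201,"dz":-0.578,"gripper":1},{"rx":0.142,"ry":0,"rz":0,"dx":0.241,"dy":0.201,"dz":-0.578,"gripper":1}]'

```text
clock: 4.97
eef_pos: [559.8, 366.1, 262.0]
eef_rot: [1.92, 1.569, 0.4]
force: [0.6, 1.4, 0.6]
opening: 85.6
```

Run:
```python
from h import *
go((559,369,193,-87))
a=[]
for c,(u,v) in (("top",(150,200)),("side",(190,285))):
    p,d=r.camera(c);u0=max(0,u-55);v0=max(0,v-75);a.append(cv2.resize(p[v0:v0+150,u0:u0+110,::-1],(440,600),interpolation=cv2.INTER_CUBIC)[:, :400])
cv2.imwrite("pics/g1.png",np.hstack(a))
```

```text
t 4.97 pos [559.8 366.1 262. ] jaw -87.1 xdir [ 0.001  0.001 -1.   ] q [ 0.48  0.71  1.57 -0.    0.86  2.  ] open 85.6 F [0.6 1.4 0.6]
(559, 369, 193, np.float64(-87.0)) d [ 0.115  -0.0012 -0.0048] r [-0.0009 -0.0003 -0.0007] rows>=1
```

View pics/g1.png

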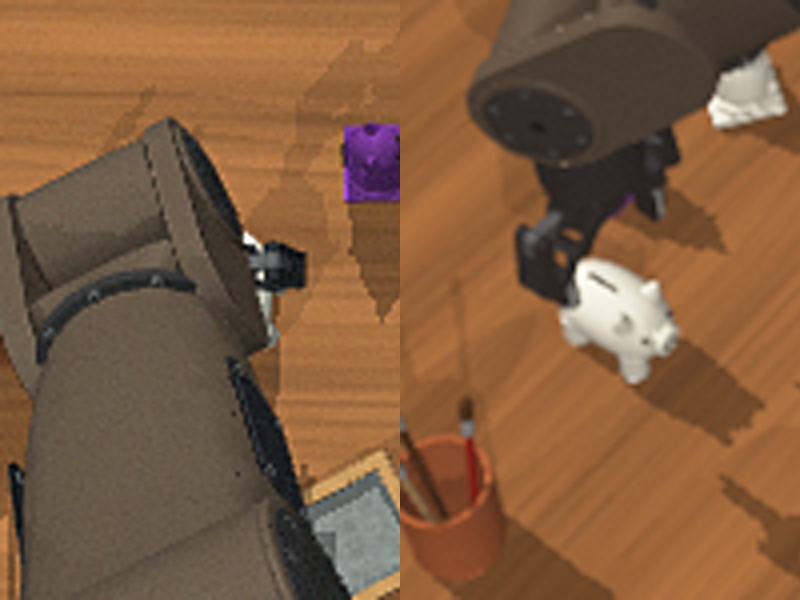

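Run:
```python
from h import *
for c in("top","side"):
    D0=np.load(f"pics/{c}0.npy");p,D=r.camera(c);full=np.ones_like(D,bool)
    P=cloud(c,full,D0);q=P[(P[:,1]>430)&(P[:,1]<680)&(P[:,0]>400)&(P[:,0]<700)&(P[:,2]>95)]
    if len(q):print(c,"brushes",len(q),q.min(0).round(),q.max(0).round())
    P=cloud(c,(D>0)&(D<D0-40),D);q=P[(P[:,2]>20)&(P[:,1]>395)]
    print(c,"arm",q.min(0).round(),q.max(0).round())
    for y in range(400,560,20):
        s=q[(q[:,1]>y)&(q[:,1]<y+20)]
        if len(s):print(y,len(s),"zmin",s[:,2].min().round(),"x",s[:,0].min().round(),s[:,0].max().round())
```

```text
top brushes 111 [506. 534.  96.] [569. 594. 192.]
top arm [211. 395. 357.] [588. 439. 706.]
400 428 zmin 361.0 x 226.0 585.0
420 63 zmin 357.0 x 274.0 575.0
side brushes 154 [507. 538.  95.] [572. 599. 190.]
side arm [194. 395. 104.] [586. 447. 706.]
400 2043 zmin 104.0 x 204.0 584.0
420 921 zmin 105.0 x 241.0 574.0
440 132 zmin 149.0 x 543.0 572.0
```

>>> play_rows --plan '[{"rx":0,"ry":0,"rz":0,"dx":0.04,"dy":-0.001,"dz":-0.005,"gripper":1},{"rx":0,"ry":0,"rz":0,"dx":0.08,"dy":-0.001,"dz":-0.005,"gripper":1},{"rx":0,"ry":0,"rz":0,"dx":0.115,"dy":-0.001,"dz":-0.005,"gripper":1},{"rx":0,"ry":0,"rz":0,"dx":0.115,"dy":-0.001,"dz":-0.005,"gripper":1},{"rx":0,"ry":0,"rz":0,"dx":0.115,"dy":-0.001,"dz":-0.005,"gripper":0.6},{"rx":0,"ry":0,"rz":0,"dx":0.115,"dy":-0.001,"dz":-0.005,"gripper":0.5},{"rx":0,"ry":0,"rz":0,"dx":0.115,"dy":-0.001,"dz":-0.005,"gripper":0.4},{"rx":0,"ry":0,"rz":0,"dx":0.115,"dy":-0.001,"dz":-0.005,"gripper":0.4},{"rx":0,"ry":0,"rz":0,"dx":0.115,"dy":-0.001,"dz":-0.005,"gripper":0.4}]' --force 30

```text
clock: 6.3
eef_pos: [558.4, 370.0, 192.4]
eef_rot: [1.957, 1.569, 0.438]
force: [-1.4, 0.1, 6.0]
opening: 56.6
```

```bash
python3 -c "
from h import *
go((559,369,330,-87),(435,200,330,-75),(435,-119,330,-63),(435,-119,240,-63),(435,-119,197,-63))"
```

```text
t 6.30 pos [558.4 370.  192.4] jaw -87.0 xdir [ 0.002  0.001 -1.   ] q [ 0.49  0.8   1.6  -0.    0.74  2.01] open 56.6 F [-1.4  0.1  6. ]
(559, 369, 330, np.float64(-87.0)) d [-0.2293  0.0013  0.0015] r [-0.0003 -0.0004 -0.0009] rows>=2
(435, 200, 330, np.float64(-75.0)) d [-0.2299 -0.2197  0.2721] r [-0.105  -0.0003 -0.0009] rows>=4
(435, -119, 330, np.float64(-63.0)) d [-0.2303 -0.2472  0.803 ] r [-2.097e-01 -2.000e-04 -1.000e-03] rows>=8
(435, -119, 240, np.float64(-63.0)) d [-0.0803 -0.2474  0.8031] r [-2.097e-01 -2.000e-04 -1.000e-03] rows>=8
(435, -119, 197, np.float64(-63.0)) d [-0.0086 -0.2476  0.8032] r [-2.097e-01 -2.000e-04 -1.000e-03] rows>=8
```

>>> play_rows --plan '[{"rx":0,"ry":0,"rz":0,"dx":-0.03,"dy":0,"dz":0,"gripper":0.4},{"rx":0,"ry":0,"rz":0,"dx":-0.08,"dy":0,"dz":0,"gripper":0.4},{"rx":0,"ry":0,"rz":0,"dx":-0.15,"dy":0,"dz":0,"gripper":0.4},{"rx":-0.03,"ry":0,"rz":0,"dx":-0.2,"dy":-0.06,"dz":0.07,"gripper":0.4},{"rx":-0.07,"ry":0,"rz":0,"dx":-0.23,"dy":-0.13,"dz":0.15,"gripper":0.4},{"rx":-0.1,"ry":0,"rz":0,"dx":-0.23,"dy":-0.2,"dz":0.24,"gripper":0.4},{"rx":-0.14,"ry":0,"rz":0,"dx":-0.23,"dy":-0.22,"dz":0.34,"gripper":0.4},{"rx":-0.17,"ry":0,"rz":0,"dx":-0.23,"dy":-0.23,"dz":0.44,"gripper":0.4},{"rx":-0.19,"ry":0,"rz":0,"dx":-0.23,"dy":-0.235,"dz":0.54,"gripper":0.4},{"rx":-0.21,"ry":0,"rz":0,"dx":-0.23,"dy":-0.24,"dz":0.64,"gripper":0.4},{"rx":-0.21,"ry":0,"rz":0,"dx":-0.23,"dy":-0.245,"dz":0.73,"gripper":0.4},{"rx":-0.21,"ry":0,"rz":0,"dx":-0.23,"dy":-0.247,"dz":0.78,"gripper":0.4}]' --force 40

```text
clock: 7.8
eef_pos: [434.0, -107.6, 330.1]
eef_rot: [0.603, 1.569, -0.498]
force: [0.4, 0.5, -2.6]
opening: 56.5
```

```bash
python3 -c "
from h import *
go((435,-119,240,-63),(435,-119,210,-63))"
```

```text
t 7.80 pos [ 434.  -107.6  330.1] jaw -63.1 xdir [ 0.001 -0.001 -1.   ] q [-0.39  0.35  2.06 -0.    0.72  0.71] open 56.5 F [ 0.4  0.5 -2.6]
(435, -119, 240, np.float64(-63.0)) d [ 0.1502 -0.0073  0.0176] r [-0.0008  0.0006 -0.0004] rows>=1
(435, -119, 210, np.float64(-63.0)) d [ 0.2002 -0.0073  0.0175] r [-0.0008  0.0006 -0.0004] rows>=2
```

Held (Fz −2.6 N). Lower to hover (feet ~10 mm above collar) and look.

>>> play_rows --plan '[{"rx":-0.001,"ry":0,"rz":0,"dx":0.06,"dy":-0.007,"dz":0.0175,"gripper":0.4},{"rx":-0.001,"ry":0,"rz":0,"dx":0.12,"dy":-0.007,"dz":0.0175,"gripper":0.4},{"rx":-0.001,"ry":0,"rz":0,"dx":0.18,"dy":-0.007,"dz":0.0175,"gripper":0.4},{"rx":-0.001,"ry":0,"rz":0,"dx":0.192,"dy":-0.007,"dz":0.0175,"gripper":0.4},{"rx":-0.001,"ry":0,"rz":0,"dx":0.192,"dy":-0.007,"dz":0.0175,"gripper":0.4},{"rx":-0.001,"ry":0,"rz":0,"dx":0.192,"dy":-0.007,"dz":0.0175,"gripper":0.4}]'

```text
clock: 8.55
eef_pos: [435.7, -116.5, 215.2]
eef_rot: [0.658, 1.569, -0.439]
force: [-0.9, -0.2, -3.9]
opening: 56.5
```

Run:
```python
from h import *
go((435,-119,196.4,-63))
a=[]
for c,(u,v) in (("top",(313,245)),("side",(312,215))):
    p,d=r.camera(c);u0=u-33;v0=v-50;a.append(cv2.resize(p[v0:v0+100,u0:u0+66,::-1],(396,600),interpolation=cv2.INTER_CUBIC))
cv2.imwrite("pics/p1.png",np.hstack(a))
```

```text
t 8.55 pos [ 435.7 -116.5  215.2] jaw -62.8 xdir [ 0.002 -0.001 -1.   ] q [-0.41  0.57  2.15 -0.    0.42  0.69] open 56.5 F [-0.9 -0.2 -3.9]
(435, -119, 196.4, np.float64(-63.0)) d [ 0.0314 -0.003   0.0031] r [ 0.0014  0.0009 -0.0007] rows>=0
```

View pics/p1.png

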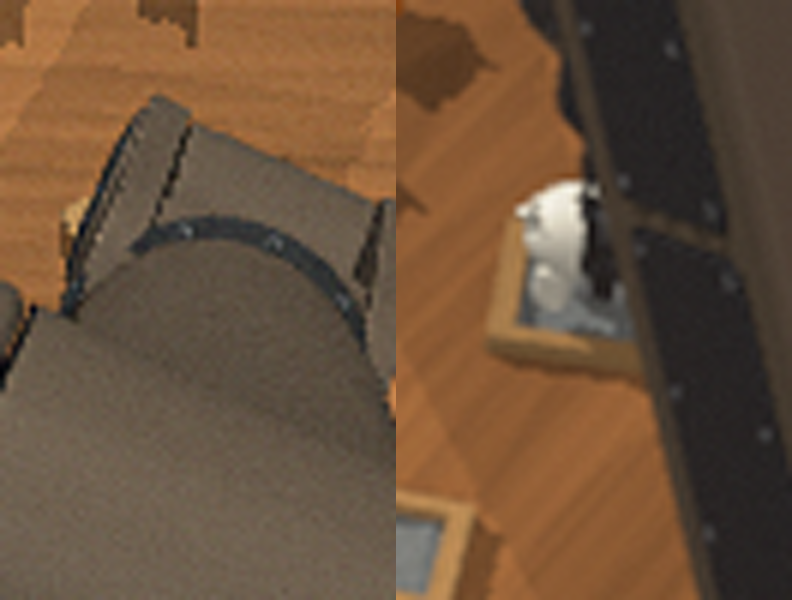

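>>> play_rows --plan '[{"rx":0.001,"ry":0,"rz":0,"dx":0.005,"dy":-0.003,"dz":0.003,"gripper":0.4},{"rx":0.001,"ry":0,"rz":0,"dx":0.015,"dy":-0.003,"dz":0.003,"gripper":0.4},{"rx":0.001,"ry":0,"rz":0,"dx":0.022,"dy":-0.003,"dz":0.003,"gripper":0.4},{"rx":0.001,"ry":0,"rz":0,"dx":0.025,"dy":-0.003,"dz":0.003,"gripper":0.4},{"rx":0.001,"ry":0,"rz":0,"dx":0.025,"dy":-0.003,"dz":0.003,"gripper":0.4}]'

```text
clock: 9.28
eef_pos: [434.7, -118.9, 198.7]
eef_rot: [-2.257, 1.57, 2.927]
force: [-0.6, 0.5, -2.9]
opening: 56.5
```

Run:
```python
from h import *
go((435,-119,196.4,-63))
```

```text
t 9.28 pos [ 434.7 -118.9  198.7] jaw -63.0 xdir [-0.  0. -1.] q [-0.41  0.61  2.16 -0.    0.38  0.69] open 56.5 F [-0.6  0.5 -2.9]
(435, -119, 196.4, np.float64(-63.0)) d [0.0038 0.0004 0.0004] r [ 0.0003 -0.0001  0.0002] rows>=0
```

>>> play_rows --plan '[{"rx":0,"ry":0,"rz":0,"dx":0.002,"dy":0,"dz":0,"gripper":0.4},{"rx":0,"ry":0,"rz":0,"dx":0.004,"dy":0,"dz":0,"gripper":0.4},{"rx":0,"ry":0,"rz":0,"dx":0.004,"dy":0,"dz":0,"gripper":0.4}]'

```text
clock: 9.65
eef_pos: [434.7, -118.9, 196.5]
eef_rot: [0.353, 1.571, -0.746]
force: [-0.3, 0.0, -2.9]
opening: 56.7
```

>>> play_rows --plan '[{"rx":0,"ry":0,"rz":0,"dx":0.001,"dy":0,"dz":0,"gripper":0.4},{"rx":0,"ry":0,"rz":0,"dx":0.002,"dy":0,"dz":0,"gripper":0.4},{"rx":0,"ry":0,"rz":0,"dx":0.002,"dy":0,"dz":0,"gripper":0.4}]'

```text
clock: 10.02
eef_pos: [434.6, -118.9, 196.4]
eef_rot: [0.617, 1.57, -0.482]
force: [-3.3, 1.4, 21.2]
opening: 56.4
```

>>> play_rows --plan '[{"rx":0,"ry":0,"rz":0,"dx":-0.001,"dy":0,"dz":0,"gripper":0.4},{"rx":0,"ry":0,"rz":0,"dx":-0.001,"dy":0,"dz":0,"gripper":0.72},{"rx":0,"ry":0,"rz":0,"dx":-0.001,"dy":0,"dz":0,"gripper":0.95},{"rx":0,"ry":0,"rz":0,"dx":-0.001,"dy":0,"dz":0,"gripper":1},{"rx":0,"ry":0,"rz":0,"dx":-0.001,"dy":0,"dz":0,"gripper":1},{"rx":0,"ry":0,"rz":0,"dx":-0.04,"dy":0,"dz":0,"gripper":1},{"rx":0,"ry":0,"rz":0,"dx":-0.1,"dy":0,"dz":0,"gripper":1},{"rx":0,"ry":0,"rz":0,"dx":-0.18,"dy":0,"dz":0,"gripper":1},{"rx":0,"ry":0,"rz":0,"dx":-0.22,"dy":0,"dz":0,"gripper":1}]'

```text
clock: 11.15
eef_pos: [434.6, -118.8, 329.4]
eef_rot: [0.652, 1.568, -0.447]
force: [0.1, -0.6, -0.4]
opening: 85.1
```

```bash
python3 -c "
from h import *
go((600,-60,330,-116),(663,-113,330,-116),(663,-113,250,-116),(663,-113,189,-116))"
```

```text
t 11.15 pos [ 434.6 -118.8  329.4] jaw -63.0 xdir [ 0.002 -0.001 -1.   ] q [-0.41  0.36  2.06 -0.    0.73  0.69] open 85.1 F [ 0.1 -0.6 -0.4]
(600, -60, 330, np.float64(-116.0)) d [-0.0005  0.2901  0.0379] r [ 0.4628  0.0006 -0.0011] rows>=5
(663, -113, 330, np.float64(-116.0)) d [-2.000e-04  3.435e-01  1.643e-01] r [ 0.4628  0.0006 -0.0011] rows>=5
(663, -113, 250, np.float64(-116.0)) d [0.1331 0.3433 0.1641] r [ 0.4628  0.0006 -0.0011] rows>=5
(663, -113, 189, np.float64(-116.0)) d [0.2348 0.3431 0.1639] r [ 0.4628  0.0006 -0.0011] rows>=5
```

>>> play_rows --plan '[{"rx":0.463,"ry":0,"rz":0,"dx":0,"dy":0.343,"dz":0.164,"gripper":0.75},{"rx":0.463,"ry":0,"rz":0,"dx":0,"dy":0.343,"dz":0.164,"gripper":0.75},{"rx":0.463,"ry":0,"rz":0,"dx":0,"dy":0.343,"dz":0.164,"gripper":0.75},{"rx":0.463,"ry":0,"rz":0,"dx":0,"dy":0.343,"dz":0.164,"gripper":0.75},{"rx":0.463,"ry":0,"rz":0,"dx":0,"dy":0.343,"dz":0.164,"gripper":0.75},{"rx":0.463,"ry":0,"rz":0,"dx":0,"dy":0.343,"dz":0.164,"gripper":0.75},{"rx":0.463,"ry":0,"rz":0,"dx":0.04,"dy":0.343,"dz":0.164,"gripper":0.75},{"rx":0.463,"ry":0,"rz":0,"dx":0.1,"dy":0.343,"dz":0.164,"gripper":0.75},{"rx":0.463,"ry":0,"rz":0,"dx":0.133,"dy":0.343,"dz":0.164,"gripper":0.75},{"rx":0.463,"ry":0,"rz":0,"dx":0.133,"dy":0.343,"dz":0.164,"gripper":0.75},{"rx":0.463,"ry":0,"rz":0,"dx":0.133,"dy":0.343,"dz":0.164,"gripper":0.75}]'

```text
clock: 12.52
eef_pos: [663.0, -113.1, 248.7]
eef_rot: [1.698, 1.569, -0.326]
force: [0.4, -0.7, -0.5]
opening: 63.9
```

Run:
```python
from h import *
go((663,-113,189,-116))
p,d=r.camera("top");w=rect("top",p[:,:,::-1].copy(),380,-190,500,-50,10,3)
q,d=r.camera("side");s=cv2.resize(q[139:229,215:335,::-1],(440,330),interpolation=cv2.INTER_CUBIC)
s=cv2.copyMakeBorder(s,0,90,0,0,cv2.BORDER_CONSTANT)
cv2.imwrite("pics/p2.png",np.hstack([w,s]))
```

```text
t 12.53 pos [ 663.  -113.1  248.7] jaw -116.0 xdir [ 0.001 -0.    -1.   ] q [-0.27  0.73  1.57 -0.    0.84  1.76] open 63.9 F [ 0.4 -0.7 -0.5]
(663, -113, 189, np.float64(-116.0)) d [ 0.0994 -0.0002 -0.0002] r [ 0.0002 -0.0001 -0.0008] rows>=1
```

View pics/p2.png

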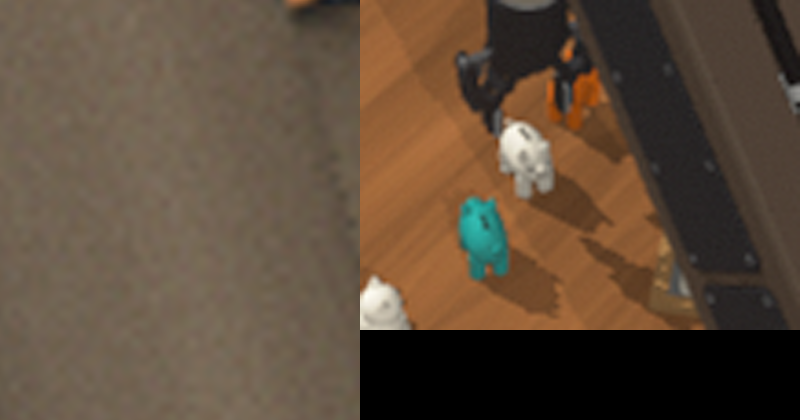

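>>> play_rows --plan '[{"rx":0,"ry":0,"rz":0,"dx":0.04,"dy":0,"dz":0,"gripper":0.75},{"rx":0,"ry":0,"rz":0,"dx":0.08,"dy":0,"dz":0,"gripper":0.75},{"rx":0,"ry":0,"rz":0,"dx":0.1,"dy":0,"dz":0,"gripper":0.75},{"rx":0,"ry":0,"rz":0,"dx":0.1,"dy":0,"dz":0,"gripper":0.75},{"rx":0,"ry":0,"rz":0,"dx":0.1,"dy":0,"dz":0,"gripper":0.6},{"rx":0,"ry":0,"rz":0,"dx":0.1,"dy":0,"dz":0,"gripper":0.5},{"rx":0,"ry":0,"rz":0,"dx":0.1,"dy":0,"dz":0,"gripper":0.4},{"rx":0,"ry":0,"rz":0,"dx":0.1,"dy":0,"dz":0,"gripper":0.3},{"rx":0,"ry":0,"rz":0,"dx":0.1,"dy":0,"dz":0,"gripper":0.3},{"rx":0,"ry":0,"rz":0,"dx":0.1,"dy":0,"dz":0,"gripper":0.3}]' --force 25

```text
clock: 13.88
eef_pos: [663.0, -113.0, 188.6]
eef_rot: [1.773, 1.569, -0.252]
force: [-1.7, 0.4, 6.5]
opening: 40.9
```

```bash
python3 -c "
from h import *
go((663,-113,320,-116),(435.5,105.2,320,-66),(435.5,105.2,215,-66))"
```

```text
t 13.88 pos [ 663.  -113.   188.6] jaw -116.0 xdir [ 0.002 -0.    -1.   ] q [-0.27  0.81  1.59  0.    0.74  1.76] open 40.9 F [-1.7  0.4  6.5]
(663, -113, 320, np.float64(-116.0)) d [-2.19e-01  4.00e-04 -1.00e-04] r [-0.0002 -0.0002 -0.0008] rows>=2
(435.5, 105.2, 320, np.float64(-66.0)) d [-0.2197 -0.4999 -0.1605] r [-4.366e-01  2.000e-04 -9.000e-04] rows>=5
(435.5, 105.2, 215, np.float64(-66.0)) d [-0.0447 -0.5002 -0.1605] r [-4.366e-01  2.000e-04 -9.000e-04] rows>=5
```

>>> play_rows --plan '[{"rx":0,"ry":0,"rz":0,"dx":-0.03,"dy":0,"dz":0,"gripper":0.3},{"rx":0,"ry":0,"rz":0,"dx":-0.09,"dy":0,"dz":0,"gripper":0.3},{"rx":0,"ry":0,"rz":0,"dx":-0.16,"dy":0,"dz":0,"gripper":0.3},{"rx":-0.06,"ry":0,"rz":0,"dx":-0.22,"dy":-0.06,"dz":-0.02,"gripper":0.3},{"rx":-0.13,"ry":0,"rz":0,"dx":-0.22,"dy":-0.14,"dz":-0.045,"gripper":0.3},{"rx":-0.2,"ry":0,"rz":0,"dx":-0.22,"dy":-0.22,"dz":-0.07,"gripper":0.3},{"rx":-0.27,"ry":0,"rz":0,"dx":-0.22,"dy":-0.3,"dz":-0.095,"gripper":0.3},{"rx":-0.34,"ry":0,"rz":0,"dx":-0.22,"dy":-0.38,"dz":-0.12,"gripper":0.3},{"rx":-0.4,"ry":0,"rz":0,"dx":-0.22,"dy":-0.45,"dz":-0.145,"gripper":0.3},{"rx":-0.437,"ry":0,"rz":0,"dx":-0.22,"dy":-0.5,"dz":-0.16,"gripper":0.3},{"rx":-0.437,"ry":0,"rz":0,"dx":-0.22,"dy":-0.5,"dz":-0.16,"gripper":0.3},{"rx":-0.437,"ry":0,"rz":0,"dx":-0.22,"dy":-0.5,"dz":-0.16,"gripper":0.3}]' --force 30

```text
clock: 15.38
eef_pos: [435.7, 104.7, 320.2]
eef_rot: [1.126, 1.569, -0.026]
force: [0.2, 0.1, -0.1]
opening: 40.8
```

Run:
```python
from h import *
go((435.5,105.2,215,-66),(435.5,105.2,197,-66))
p,d=r.camera("top");cv2.imwrite("pics/top2.png",p[:,:,::-1]);w=rect("top",p[:,:,::-1].copy(),370,-200,500,-50,10,3)
q,d=r.camera("side");cv2.imwrite("pics/side2.png",q[:,:,::-1])
cv2.imwrite("pics/p3.png",np.hstack([w,cv2.resize(q[180:250,270:355,::-1],(410,450),interpolation=cv2.INTER_CUBIC)]))
```

```text
t 15.38 pos [435.7 104.7 320.2] jaw -66.0 xdir [ 0.002 -0.    -1.   ] q [ 0.09  0.37  2.07 -0.    0.7   1.24] open 40.8 F [ 0.2  0.1 -0.1]
(435.5, 105.2, 215, np.float64(-66.0)) d [ 0.1753 -0.0003 -0.001 ] r [ 0.0002  0.0004 -0.0007] rows>=2
(435.5, 105.2, 197, np.float64(-66.0)) d [ 0.2053 -0.0003 -0.001 ] r [ 0.0002  0.0004 -0.0007] rows>=2
```

View pics/p3.png

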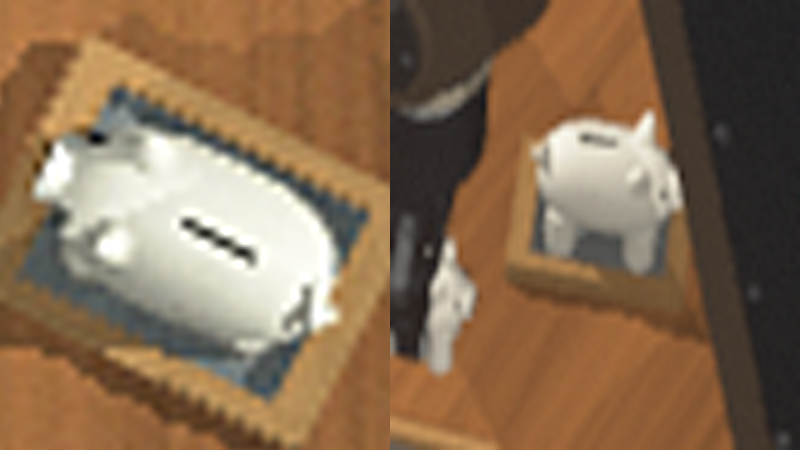

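>>> play_rows --plan '[{"rx":0,"ry":0,"rz":0,"dx":0.06,"dy":0,"dz":-0.001,"gripper":0.3},{"rx":0,"ry":0,"rz":0,"dx":0.12,"dy":0,"dz":-0.001,"gripper":0.3},{"rx":0,"ry":0,"rz":0,"dx":0.17,"dy":0,"dz":-0.001,"gripper":0.3},{"rx":0,"ry":0,"rz":0,"dx":0.19,"dy":0,"dz":-0.001,"gripper":0.3},{"rx":0,"ry":0,"rz":0,"dx":0.203,"dy":0,"dz":-0.001,"gripper":0.3},{"rx":0,"ry":0,"rz":0,"dx":0.203,"dy":0,"dz":-0.001,"gripper":0.3},{"rx":0,"ry":0,"rz":0,"dx":0.203,"dy":0,"dz":-0.001,"gripper":0.3}]'

```text
clock: 16.35
eef_pos: [435.2, 105.4, 198.4]
eef_rot: [1.165, 1.57, 0.014]
force: [-0.4, -0.1, -0.5]
opening: 40.8
```

Run:
```python
from h import *
go((435.5,105.2,192.6,-66))
p,d=r.camera("top");w=rect("top",p[:,:,::-1].copy(),380,40,490,170,10,3)
q,d=r.camera("side")
cv2.imwrite("pics/p4.png",np.hstack([w,cv2.resize(q[225:290,235:315,::-1],(460,390),interpolation=cv2.INTER_CUBIC)]))
```

```text
t 16.35 pos [435.2 105.4 198.4] jaw -65.9 xdir [ 0.001  0.    -1.   ] q [ 0.09  0.61  2.17 -0.    0.37  1.24] open 40.8 F [-0.4 -0.1 -0.5]
(435.5, 105.2, 192.6, np.float64(-66.0)) d [0.0096 0.0003 0.0006] r [ 0.0005  0.0003 -0.0006] rows>=0
```

View pics/p4.png

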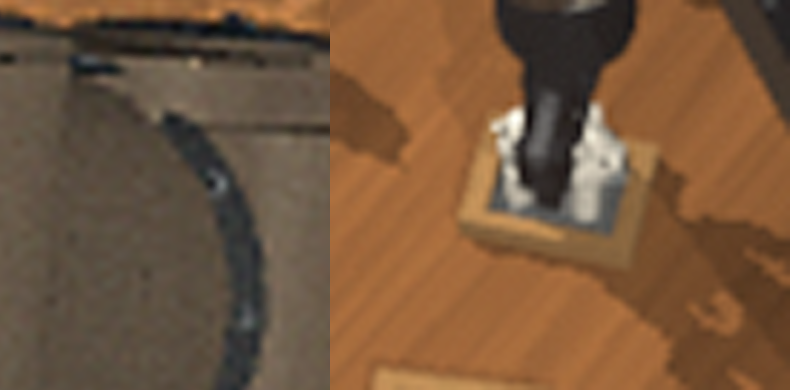

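>>> play_rows --plan '[{"rx":0,"ry":0,"rz":0,"dx":0.004,"dy":0,"dz":0,"gripper":0.3},{"rx":0,"ry":0,"rz":0,"dx":0.008,"dy":0,"dz":0,"gripper":0.3},{"rx":0,"ry":0,"rz":0,"dx":0.009,"dy":0,"dz":0,"gripper":0.3},{"rx":0,"ry":0,"rz":0,"dx":0.009,"dy":0,"dz":0,"gripper":0.3}]'

```text
clock: 16.95
eef_pos: [434.9, 105.4, 192.6]
eef_rot: [0.899, 1.57, -0.252]
force: [-1.4, -0.3, 8.2]
opening: 40.9
```

Contact. Release and retreat.

>>> play_rows --plan '[{"rx":0,"ry":0,"rz":0,"dx":0,"dy":0,"dz":0,"gripper":0.55},{"rx":0,"ry":0,"rz":0,"dx":0,"dy":0,"dz":0,"gripper":0.8},{"rx":0,"ry":0,"rz":0,"dx":0,"dy":0,"dz":0,"gripper":0.9},{"rx":0,"ry":0,"rz":0,"dx":0,"dy":0,"dz":0,"gripper":0.9},{"rx":0,"ry":0,"rz":0,"dx":-0.04,"dy":0,"dz":0,"gripper":0.9},{"rx":0,"ry":0,"rz":0,"dx":-0.1,"dy":0,"dz":0,"gripper":0.9},{"rx":0,"ry":0,"rz":0,"dx":-0.18,"dy":0,"dz":0,"gripper":0.9},{"rx":0,"ry":0,"rz":0,"dx":-0.22,"dy":0,"dz":0,"gripper":0.9},{"rx":0,"ry":0,"rz":0,"dx":-0.22,"dy":0,"dz":0,"gripper":0.9}]'

```text
clock: 18.08
eef_pos: [435.0, 105.5, 325.6]
eef_rot: [1.208, 1.567, 0.057]
force: [0.4, -0.7, -0.7]
opening: 76.6
```

```bash
python3 -c "
from h import *
go((638.5,135.6,325,-36),(638.5,135.6,270,-36))
go((638.5,135.6,325,-126),(638.5,135.6,270,-126))"
```

```text
t 18.07 pos [435.  105.5 325.6] jaw -65.9 xdir [ 0.003  0.    -1.   ] q [ 0.09  0.36  2.07 -0.    0.71  1.24] open 76.6 F [ 0.4 -0.7 -0.7]
(638.5, 135.6, 325, np.float64(-36.0)) d [0.0022 0.3302 0.0924] r [-0.2613  0.001  -0.0014] rows>=3
(638.5, 135.6, 270, np.float64(-36.0)) d [0.0939 0.3299 0.0923] r [-0.2613  0.001  -0.0014] rows>=3
t 18.07 pos [435.  105.5 325.6] jaw -65.9 xdir [ 0.003  0.    -1.   ] q [ 0.09  0.36  2.07 -0.    0.71  1.24] open 76.6 F [ 0.4 -0.7 -0.7]
(638.5, 135.6, 325, np.float64(-126.0)) d [0.0022 0.3302 0.0924] r [ 5.241e-01 -3.000e-04 -1.800e-03] rows>=6
(638.5, 135.6, 270, np.float64(-126.0)) d [0.0939 0.3299 0.0923] r [ 5.241e-01 -3.000e-04 -1.800e-03] rows>=6
```

>>> play_rows --plan '[{"rx":-0.06,"ry":0,"rz":0,"dx":0,"dy":0.08,"dz":0.02,"gripper":0.9},{"rx":-0.14,"ry":0,"rz":0,"dx":0,"dy":0.18,"dz":0.05,"gripper":0.9},{"rx":-0.2,"ry":0,"rz":0,"dx":0,"dy":0.28,"dz":0.08,"gripper":0.9},{"rx":-0.261,"ry":0.001,"rz":-0.001,"dx":0.002,"dy":0.33,"dz":0.092,"gripper":0.9},{"rx":-0.261,"ry":0.001,"rz":-0.001,"dx":0.03,"dy":0.33,"dz":0.092,"gripper":0.9},{"rx":-0.261,"ry":0.001,"rz":-0.001,"dx":0.08,"dy":0.33,"dz":0.092,"gripper":0.9},{"rx":-0.261,"ry":0.001,"rz":-0.001,"dx":0.094,"dy":0.33,"dz":0.092,"gripper":0.9},{"rx":-0.261,"ry":0.001,"rz":-0.001,"dx":0.094,"dy":0.33,"dz":0.092,"gripper":0.9},{"rx":-0.261,"ry":0.001,"rz":-0.001,"dx":0.094,"dy":0.33,"dz":0.092,"gripper":0.9}]'

```text
clock: 19.2
eef_pos: [638.3, 135.7, 268.7]
eef_rot: [-2.724, 1.569, 2.93]
force: [0.7, -0.3, 0.4]
opening: 76.7
```

Run:
```python
from h import *
go((638.5,135.6,195,-36))
q,d=r.camera("side");p,d=r.camera("top")
w=rect("top",p[:,:,::-1].copy(),380,40,490,170,10,3)
cv2.imwrite("pics/p5.png",np.hstack([cv2.resize(q[180:260,160:255,::-1],(460,390),interpolation=cv2.INTER_CUBIC),w]))
```

```text
t 19.20 pos [638.3 135.7 268.7] jaw -36.1 xdir [-0.002  0.    -1.   ] q [0.11 0.68 1.61 0.   0.85 0.74] open 76.7 F [ 0.7 -0.3  0.4]
(638.5, 135.6, 195, np.float64(-36.0)) d [1.229e-01 1.000e-04 6.000e-04] r [-0.0005 -0.0008  0.0003] rows>=1
```

View pics/p5.png

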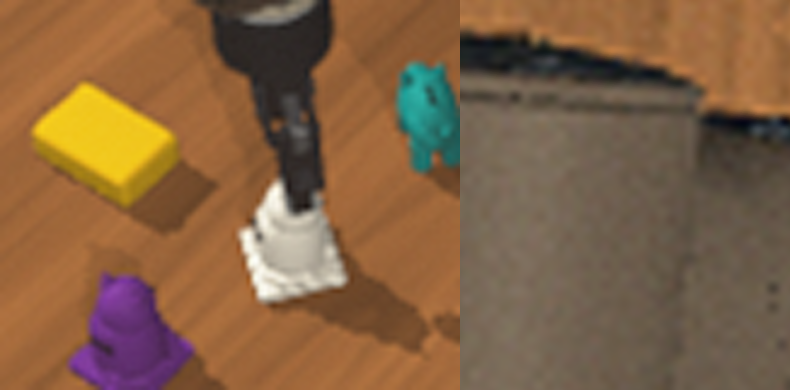

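>>> play_rows --plan '[{"rx":0,"ry":-0.001,"rz":0,"dx":0.04,"dy":0,"dz":0,"gripper":0.9},{"rx":0,"ry":-0.001,"rz":0,"dx":0.09,"dy":0,"dz":0,"gripper":0.9},{"rx":0,"ry":-0.001,"rz":0,"dx":0.122,"dy":0,"dz":0,"gripper":0.9},{"rx":0,"ry":-0.001,"rz":0,"dx":0.122,"dy":0,"dz":0,"gripper":0.9},{"rx":0,"ry":-0.001,"rz":0,"dx":0.122,"dy":0,"dz":0,"gripper":0.7},{"rx":0,"ry":-0.001,"rz":0,"dx":0.122,"dy":0,"dz":0,"gripper":0.6},{"rx":0,"ry":-0.001,"rz":0,"dx":0.122,"dy":0,"dz":0,"gripper":0.5},{"rx":0,"ry":-0.001,"rz":0,"dx":0.122,"dy":0,"dz":0,"gripper":0.35},{"rx":0,"ry":-0.001,"rz":0,"dx":0.122,"dy":0,"dz":0,"gripper":0.35},{"rx":0,"ry":-0.001,"rz":0,"dx":0.122,"dy":0,"dz":0,"gripper":0.35}]' --force 30

```text
clock: 20.55
eef_pos: [638.4, 135.7, 196.2]
eef_rot: [0.04, 1.569, -0.589]
force: [-1.7, -1.3, 7.4]
opening: 47.4
```

```bash
python3 -c "
from h import *
go((638.5,135.6,325,-36),(375.5,278.2,325,-61.3),(375.5,278.2,205,-61.3))"
```

```text
t 20.55 pos [638.4 135.7 196.2] jaw -36.0 xdir [ 0.001 -0.001 -1.   ] q [ 0.11  0.78  1.65 -0.    0.72  0.74] open 47.4 F [-1.7 -1.3  7.4]
(638.5, 135.6, 325, np.float64(-36.0)) d [-0.2146 -0.      0.0005] r [-0.0003  0.0007 -0.    ] rows>=2
(375.5, 278.2, 325, np.float64(-61.3)) d [-0.2153 -0.0658 -0.4938] r [ 2.204e-01  7.000e-04 -2.000e-04] rows>=5
(375.5, 278.2, 205, np.float64(-61.3)) d [-0.0153 -0.0658 -0.4941] r [ 2.204e-01  7.000e-04 -2.000e-04] rows>=5
```

>>> play_rows --plan '[{"rx":0,"ry":0,"rz":0,"dx":-0.03,"dy":0,"dz":0,"gripper":0.35},{"rx":0,"ry":0,"rz":0,"dx":-0.09,"dy":0,"dz":0,"gripper":0.35},{"rx":0,"ry":0,"rz":0,"dx":-0.16,"dy":0,"dz":0,"gripper":0.35},{"rx":0.03,"ry":0,"rz":0,"dx":-0.215,"dy":-0.01,"dz":-0.07,"gripper":0.35},{"rx":0.06,"ry":0,"rz":0,"dx":-0.215,"dy":-0.02,"dz":-0.15,"gripper":0.35},{"rx":0.1,"ry":0,"rz":0,"dx":-0.215,"dy":-0.03,"dz":-0.23,"gripper":0.35},{"rx":0.14,"ry":0,"rz":0,"dx":-0.215,"dy":-0.04,"dz":-0.31,"gripper":0.35},{"rx":0.18,"ry":0,"rz":0,"dx":-0.215,"dy":-0.05,"dz":-0.39,"gripper":0.35},{"rx":0.22,"ry":0,"rz":0,"dx":-0.215,"dy":-0.06,"dz":-0.45,"gripper":0.35},{"rx":0.22,"ry":0,"rz":0,"dx":-0.215,"dy":-0.066,"dz":-0.494,"gripper":0.35},{"rx":0.22,"ry":0,"rz":0,"dx":-0.215,"dy":-0.066,"dz":-0.494,"gripper":0.35},{"rx":0.22,"ry":0,"rz":0,"dx":-0.215,"dy":-0.066,"dz":-0.494,"gripper":0.35}]'

```text
clock: 22.05
eef_pos: [375.7, 278.1, 324.5]
eef_rot: [-0.186, 1.57, -1.254]
force: [0.7, -0.1, -1.6]
opening: 47.6
```

Run:
```python
from h import *
go((375.5,278.2,212,-61.3),(375.5,278.2,206,-61.3))
```

```text
t 22.05 pos [375.7 278.1 324.5] jaw -61.2 xdir [ 0. -0. -1.] q [ 0.5   0.38  2.02 -0.    0.73  1.57] open 47.6 F [ 0.7 -0.1 -1.6]
(375.5, 278.2, 212, np.float64(-61.3)) d [ 0.1876 -0.0002 -0.0003] r [0.0006 0.0002 0.    ] rows>=2
(375.5, 278.2, 206, np.float64(-61.3)) d [ 0.1976 -0.0002 -0.0003] r [0.0006 0.0002 0.    ] rows>=2
```

>>> play_rows --plan '[{"rx":0,"ry":0,"rz":0,"dx":0.06,"dy":0,"dz":0,"gripper":0.35},{"rx":0,"ry":0,"rz":0,"dx":0.12,"dy":0,"dz":0,"gripper":0.35},{"rx":0,"ry":0,"rz":0,"dx":0.17,"dy":0,"dz":0,"gripper":0.35},{"rx":0,"ry":0,"rz":0,"dx":0.187,"dy":0,"dz":0,"gripper":0.35},{"rx":0,"ry":0,"rz":0,"dx":0.194,"dy":0,"dz":0,"gripper":0.35},{"rx":0,"ry":0,"rz":0,"dx":0.194,"dy":0,"dz":0,"gripper":0.35},{"rx":0,"ry":0,"rz":0,"dx":0.194,"dy":0,"dz":0,"gripper":0.35}]'

```text
clock: 22.92
eef_pos: [375.3, 278.2, 208.2]
eef_rot: [-0.025, 1.57, -1.094]
force: [0.2, 0.4, -1.2]
opening: 47.2
```

Run:
```python
from h import *
go((375.5,278.2,200.2,-61.3))
q,d=r.camera("side");p,d=r.camera("top")
w=rect("top",p[:,:,::-1].copy(),380,40,490,170,10,3)
cv2.imwrite("pics/p6.png",np.hstack([cv2.resize(q[265:330,218:298,::-1],(480,390),interpolation=cv2.INTER_CUBIC),w]))
```

```text
t 22.93 pos [375.3 278.2 208.2] jaw -61.2 xdir [ 0. -0. -1.] q [ 0.5   0.6   2.11 -0.    0.43  1.57] open 47.2 F [ 0.2  0.4 -1.2]
(375.5, 278.2, 200.2, np.float64(-61.3)) d [0.0134 0.0003 0.0001] r [0.0005 0.0002 0.    ] rows>=0
```

View pics/p6.png

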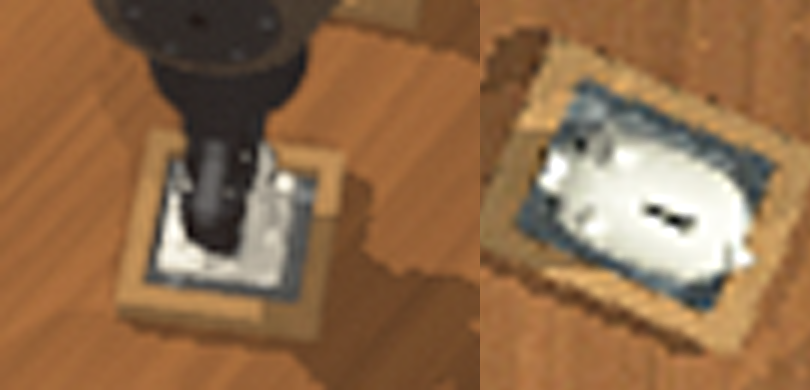

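Run:
```python
from h import *
acc=0
for i in range(4):
    q,d=r.camera("side");acc=acc+q.astype(float)/4
for row in(306,307,308,309,310,311,312):print(row,[int(x) for x in acc[row,238:276].mean(1)])
for row in(308,310):print(row,[int(x) for x in (acc[row,238:276,0]-acc[row,238:276,2])])
```

```text
306 [104, 126, 138, 140, 117, 77, 107, 211, 239, 229, 215, 209, 196, 152, 77, 31, 35, 34, 37, 70, 129, 162, 165, 177, 183, 179, 179, 135, 85, 83, 79, 90, 97, 97, 94, 84, 76, 73]
307 [111, 134, 140, 142, 115, 73, 144, 224, 239, 236, 233, 232, 235, 218, 156, 124, 106, 61, 64, 102, 147, 168, 169, 171, 171, 173, 178, 138, 84, 80, 78, 90, 96, 98, 91, 79, 73, 72]
308 [115, 137, 140, 138, 108, 74, 161, 226, 236, 236, 237, 229, 213, 204, 186, 182, 169, 147, 152, 154, 164, 175, 175, 174, 174, 175, 167, 124, 85, 82, 80, 91, 97, 99, 90, 74, 72, 73]
309 [122, 139, 141, 131, 104, 83, 132, 188, 212, 216, 220, 223, 216, 189, 175, 184, 192, 199, 203, 185, 173, 173, 172, 173, 174, 176, 158, 112, 88, 85, 86, 94, 96, 99, 88, 73, 73, 74]
310 [125, 138, 140, 124, 96, 83, 98, 130, 150, 156, 153, 153, 170, 181, 191, 196, 192, 188, 182, 178, 178, 180, 180, 184, 187, 188, 156, 102, 88, 83, 88, 96, 99, 99, 83, 71, 73, 72]
311 [128, 137, 139, 116, 81, 77, 77, 85, 110, 125, 109, 98, 121, 130, 146, 152, 144, 146, 150, 154, 167, 177, 183, 190, 194, 194, 151, 92, 88, 81, 88, 98, 100, 96, 82, 72, 74, 72]
312 [134, 137, 137, 127, 110, 105, 102, 111, 121, 113, 92, 78, 79, 82, 76, 77, 77, 84, 93, 100, 118, 128, 133, 141, 144, 148, 122, 85, 84, 80, 89, 99, 100, 95, 81, 73, 73, 73]
308 [94, 101, 104, 104, 64, 3, 17, 23, 16, 17, 17, 19, 26, 26, 23, 23, 21, 19, 20, 19, 21, 24, 24, 24, 24, 24, 22, 13, 3, 2, 20, 55, 71, 72, 66, 65, 68, 67]
310 [98, 101, 104, 93, 39, 0, 7, 15, 17, 18, 18, 19, 21, 23, 21, 24, 25, 25, 24, 23, 23, 23, 23, 25, 25, 24, 20, 9, 4, 1, 37, 69, 72, 71, 65, 64, 69, 68]
```

```bash
python3 -c "
from h import *
go((373.7,277.2,201,-61.3))"
```

```text
t 23.23 pos [375.1 278.1 207.7] jaw -61.2 xdir [-0.001 -0.001 -1.   ] q [ 0.5   0.6   2.11 -0.    0.43  1.57] open 47.0 F [ 0.3  0.4 -1.7]
(373.7, 277.2, 201, np.float64(-61.3)) d [ 0.0111 -0.0028  0.0002] r [0.0005 0.0002 0.0005] rows>=0
```

>>> play_rows --plan '[{"rx":0,"ry":0,"rz":0,"dx":0,"dy":-0.003,"dz":0,"gripper":0.35},{"rx":0,"ry":0,"rz":0,"dx":0.005,"dy":-0.003,"dz":0,"gripper":0.35},{"rx":0,"ry":0,"rz":0,"dx":0.01,"dy":-0.003,"dz":0,"gripper":0.35},{"rx":0,"ry":0,"rz":0,"dx":0.0115,"dy":-0.003,"dz":0,"gripper":0.35},{"rx":0,"ry":0,"rz":0,"dx":0.0115,"dy":-0.003,"dz":0,"gripper":0.35}]'

```text
clock: 23.85
eef_pos: [373.6, 277.2, 200.4]
eef_rot: [-1.385, 1.569, -2.454]
force: [0.5, -0.4, -1.3]
opening: 47.1
```

>>> play_rows --plan '[{"rx":0,"ry":0,"rz":0,"dx":0.001,"dy":0,"dz":0,"gripper":0.35},{"rx":0,"ry":0,"rz":0,"dx":0.0015,"dy":0,"dz":0,"gripper":0.35},{"rx":0,"ry":0,"rz":0,"dx":0.0015,"dy":0,"dz":0,"gripper":0.35}]'

```text
clock: 24.22
eef_pos: [373.5, 277.2, 200.2]
eef_rot: [-1.197, 1.57, -2.266]
force: [-1.8, -0.6, 9.3]
opening: 47.2
```

Contact; release and retreat.

>>> play_rows --plan '[{"rx":0,"ry":0,"rz":0,"dx":0,"dy":0,"dz":0,"gripper":0.6},{"rx":0,"ry":0,"rz":0,"dx":0,"dy":0,"dz":0,"gripper":0.8},{"rx":0,"ry":0,"rz":0,"dx":0,"dy":0,"dz":0,"gripper":0.9},{"rx":0,"ry":0,"rz":0,"dx":0,"dy":0,"dz":0,"gripper":0.9},{"rx":0,"ry":0,"rz":0,"dx":-0.04,"dy":0,"dz":0,"gripper":0.9},{"rx":0,"ry":0,"rz":0,"dx":-0.1,"dy":0,"dz":0,"gripper":0.9},{"rx":0,"ry":0,"rz":0,"dx":-0.18,"dy":0,"dz":0,"gripper":1},{"rx":0,"ry":0,"rz":0,"dx":-0.25,"dy":0,"dz":0,"gripper":1},{"rx":0,"ry":0,"rz":0,"dx":-0.25,"dy":0,"dz":0,"gripper":1}]'

```text
clock: 25.35
eef_pos: [373.8, 277.5, 352.2]
eef_rot: [1.487, 1.567, 0.418]
force: [0.4, -0.4, -0.3]
opening: 85.3
```

```bash
python3 -c "
from h import *
go((560,100,350,-61.3),(560,-180,350,-61.3))"
```

```text
t 25.35 pos [373.8 277.5 352.2] jaw -61.2 xdir [ 0.004  0.002 -1.   ] q [ 0.5   0.34  2.   -0.    0.8   1.57] open 85.3 F [ 0.4 -0.4 -0.3]
(560, 100, 350, np.float64(-61.3)) d [0.0043 0.1298 0.4086] r [ 0.0005  0.0002 -0.002 ] rows>=4
(560, -180, 350, np.float64(-61.3)) d [ 0.0035 -0.0947  0.8177] r [ 0.0005  0.0002 -0.002 ] rows>=8
```

>>> play_rows --plan '[{"rx":0,"ry":0,"rz":0,"dx":0.004,"dy":0.13,"dz":0.409,"gripper":1},{"rx":0,"ry":0,"rz":0,"dx":0.004,"dy":0.13,"dz":0.409,"gripper":1},{"rx":0,"ry":0,"rz":0,"dx":0.004,"dy":0.13,"dz":0.409,"gripper":1},{"rx":0,"ry":0,"rz":0,"dx":0.004,"dy":0.13,"dz":0.409,"gripper":1},{"rx":0,"ry":0,"rz":0,"dx":0.004,"dy":-0.095,"dz":0.818,"gripper":1},{"rx":0,"ry":0,"rz":-0.002,"dx":0.004,"dy":-0.095,"dz":0.818,"gripper":1},{"rx":0,"ry":0,"rz":-0.002,"dx":0.004,"dy":-0.095,"dz":0.818,"gripper":1},{"rx":0,"ry":0,"rz":-0.002,"dx":0.004,"dy":-0.095,"dz":0.818,"gripper":1},{"rx":0,"ry":0,"rz":-0.002,"dx":0.004,"dy":-0.095,"dz":0.818,"gripper":1}]'

```text
clock: 26.48
eef_pos: [559.4, -183.2, 345.9]
eef_rot: [-1.724, 1.564, -2.795]
force: [0.5, 0.3, -0.4]
opening: 85.3
```

Run:
```python
from h import *
go((343.3,-290.2,330,-61.3),(343.3,-290.2,260,-61.3))
acc=0;bcc=0
for i in range(2):
    q,d=r.camera("side");p,d=r.camera("top");acc=acc+q/2.;bcc=bcc+p/2.
acc=acc[:,:,::-1].round().astype(np.uint8);bcc=bcc[:,:,::-1].round().astype(np.uint8)
w=rect("top",bcc,310,210,440,350,14,2.8)
f=lambda u,v,s=44:cv2.resize(acc[v-s//2:v+s//2+4,u-s//2:u+s//2],(360,392),interpolation=cv2.INTER_CUBIC)
cv2.imwrite("pics/p7.png",np.hstack([w,cv2.resize(acc[280:325,232:277],(392,392),interpolation=cv2.INTER_CUBIC)]))
```

```text
t 26.48 pos [ 559.4 -183.2  345.9] jaw -61.4 xdir [-0.006 -0.002 -1.   ] q [-0.43  0.5   1.71 -0.01  0.93  0.65] open 85.3 F [ 0.5  0.3 -0.4]
(343.3, -290.2, 330, np.float64(-61.3)) d [ 0.0291 -0.4014 -0.0161] r [-0.0006 -0.0005  0.0033] rows>=4
(343.3, -290.2, 260, np.float64(-61.3)) d [ 0.1458 -0.4007 -0.016 ] r [-0.0006 -0.0005  0.0033] rows>=4
```

View pics/p7.png

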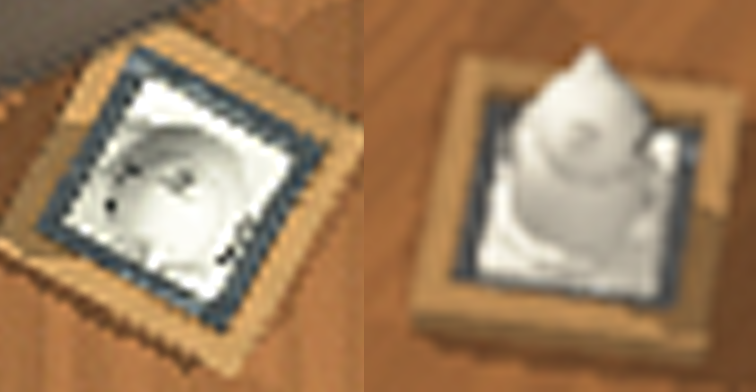

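>>> play_rows --plan '[{"rx":0,"ry":0,"rz":0.003,"dx":0.029,"dy":-0.1,"dz":-0.004,"gripper":1},{"rx":0,"ry":0,"rz":0.003,"dx":0.029,"dy":-0.2,"dz":-0.008,"gripper":1},{"rx":0,"ry":0,"rz":0.003,"dx":0.029,"dy":-0.3,"dz":-0.012,"gripper":1},{"rx":0,"ry":0,"rz":0.003,"dx":0.029,"dy":-0.37,"dz":-0.015,"gripper":1},{"rx":0,"ry":0,"rz":0.003,"dx":0.029,"dy":-0.4,"dz":-0.016,"gripper":1},{"rx":0,"ry":0,"rz":0.003,"dx":0.06,"dy":-0.4,"dz":-0.016,"gripper":1},{"rx":0,"ry":0,"rz":0.003,"dx":0.12,"dy":-0.4,"dz":-0.016,"gripper":1},{"rx":0,"ry":0,"rz":0.003,"dx":0.145,"dy":-0.4,"dz":-0.016,"gripper":1},{"rx":0,"ry":0,"rz":0.003,"dx":0.145,"dy":-0.4,"dz":-0.016,"gripper":1},{"rx":0,"ry":0,"rz":0.003,"dx":0.145,"dy":-0.4,"dz":-0.016,"gripper":1}]'

```text
clock: 27.92
eef_pos: [344.8, -287.1, 262.2]
eef_rot: [0.81, 1.57, -0.258]
force: [-0.2, -0.3, -0.1]
opening: 85.1
```

Run:
```python
from h import *
go((343.3,-290.2,192,-61.3))
q,d=r.camera("side");p,d=r.camera("top")
cv2.imwrite("pics/p8.png",np.hstack([cv2.resize(x[:,:,::-1],(400,400),interpolation=cv2.INTER_CUBIC) for x in(p[210:330,300:420],q[50:170,330:450])]))
```

```text
t 27.93 pos [ 344.8 -287.1  262.2] jaw -61.2 xdir [ 0.001 -0.    -1.   ] q [-0.84  0.48  2.12  0.    0.54  0.23] open 85.1 F [-0.2 -0.3 -0.1]
(343.3, -290.2, 192, np.float64(-61.3)) d [ 0.117  -0.0047  0.0033] r [ 0.001   0.0003 -0.0003] rows>=1
```

View pics/p8.png

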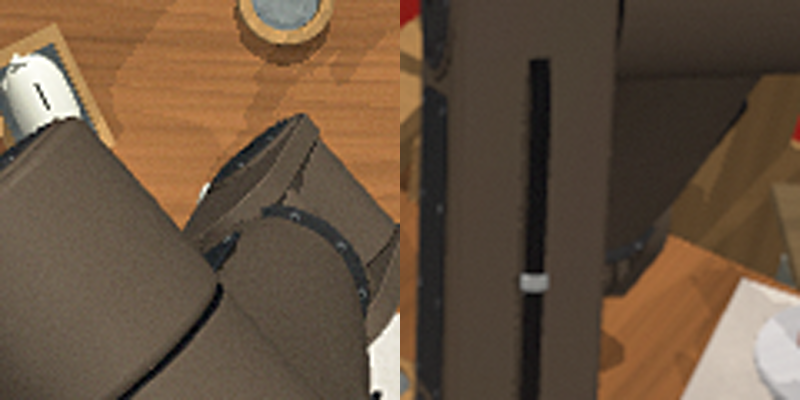

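>>> play_rows --plan '[{"rx":0.001,"ry":0,"rz":0,"dx":0,"dy":-0.005,"dz":0.003,"gripper":1},{"rx":0.001,"ry":0,"rz":0,"dx":0.03,"dy":-0.005,"dz":0.003,"gripper":1},{"rx":0.001,"ry":0,"rz":0,"dx":0.08,"dy":-0.005,"dz":0.003,"gripper":1},{"rx":0.001,"ry":0,"rz":0,"dx":0.117,"dy":-0.005,"dz":0.003,"gripper":1},{"rx":0.001,"ry":0,"rz":0,"dx":0.117,"dy":-0.005,"dz":0.003,"gripper":1},{"rx":0.001,"ry":0,"rz":0,"dx":0.117,"dy":-0.005,"dz":0.003,"gripper":0.75},{"rx":0.001,"ry":0,"rz":0,"dx":0.117,"dy":-0.005,"dz":0.003,"gripper":0.65},{"rx":0.001,"ry":0,"rz":0,"dx":0.117,"dy":-0.005,"dz":0.003,"gripper":0.45},{"rx":0.001,"ry":0,"rz":0,"dx":0.117,"dy":-0.005,"dz":0.003,"gripper":0.45},{"rx":0.001,"ry":0,"rz":0,"dx":0.117,"dy":-0.005,"dz":0.003,"gripper":0.45}]' --force 30

```text
clock: 29.28
eef_pos: [342.8, -290.8, 192.8]
eef_rot: [0.39, 1.568, -0.681]
force: [-0.7, -0.3, 8.2]
opening: 55.8
```

Run:
```python
from h import *
go((343.3,-290.2,325,-61.3),(542,-348,325,-61.3))
```

```text
t 29.27 pos [ 342.8 -290.8  192.8] jaw -61.4 xdir [ 0.002 -0.002 -1.   ] q [-0.85  0.62  2.16  0.    0.36  0.22] open 55.8 F [-0.7 -0.3  8.2]
(343.3, -290.2, 325, np.float64(-61.3)) d [-2.204e-01  1.400e-03  1.000e-04] r [-0.0005  0.0012 -0.0005] rows>=2
(542, -348, 325, np.float64(-61.3)) d [-0.2195  0.2459  0.2434] r [-0.0005  0.0012 -0.0005] rows>=4
```

>>> play_rows --plan '[{"rx":0,"ry":0,"rz":0,"dx":-0.03,"dy":0,"dz":0,"gripper":0.45},{"rx":0,"ry":0,"rz":0,"dx":-0.09,"dy":0,"dz":0,"gripper":0.45},{"rx":0,"ry":0,"rz":0,"dx":-0.16,"dy":0,"dz":0,"gripper":0.45},{"rx":0,"ry":0.001,"rz":0,"dx":-0.22,"dy":0.04,"dz":0.04,"gripper":0.45},{"rx":0,"ry":0.001,"rz":0,"dx":-0.22,"dy":0.1,"dz":0.1,"gripper":0.45},{"rx":0,"ry":0.001,"rz":0,"dx":-0.22,"dy":0.16,"dz":0.16,"gripper":0.45},{"rx":0,"ry":0.001,"rz":0,"dx":-0.22,"dy":0.21,"dz":0.21,"gripper":0.45},{"rx":0,"ry":0.001,"rz":0,"dx":-0.22,"dy":0.245,"dz":0.24,"gripper":0.45},{"rx":0,"ry":0.001,"rz":0,"dx":-0.22,"dy":0.245,"dz":0.24,"gripper":0.45},{"rx":0,"ry":0.001,"rz":0,"dx":-0.22,"dy":0.245,"dz":0.24,"gripper":0.45}]'

```text
clock: 30.52
eef_pos: [539.9, -346.2, 323.9]
eef_rot: [3.038, 1.569, 1.967]
force: [-0.0, 0.4, -1.5]
opening: 55.8
```

Run:
```python
from h import *
go((540.2,-346.5,206,-61.3))
```

```text
t 30.52 pos [ 539.9 -346.2  323.9] jaw -61.4 xdir [-0.001  0.002 -1.   ] q [-0.67  0.6   1.6   0.    0.95  0.4 ] open 55.8 F [-0.   0.4 -1.5]
(540.2, -346.5, 206, np.float64(-61.3)) d [1.965e-01 1.000e-04 1.100e-03] r [-0.0005 -0.0011 -0.0001] rows>=2
```

>>> play_rows --plan '[{"rx":0,"ry":-0.001,"rz":0,"dx":0.06,"dy":0,"dz":0.001,"gripper":0.45},{"rx":0,"ry":-0.001,"rz":0,"dx":0.12,"dy":0,"dz":0.001,"gripper":0.45},{"rx":0,"ry":-0.001,"rz":0,"dx":0.17,"dy":0,"dz":0.001,"gripper":0.45},{"rx":0,"ry":-0.001,"rz":0,"dx":0.19,"dy":0,"dz":0.001,"gripper":0.45},{"rx":0,"ry":-0.001,"rz":0,"dx":0.197,"dy":0,"dz":0.001,"gripper":0.45},{"rx":0,"ry":-0.001,"rz":0,"dx":0.197,"dy":0,"dz":0.001,"gripper":0.45},{"rx":0,"ry":-0.001,"rz":0,"dx":0.197,"dy":0,"dz":0.001,"gripper":0.45}]'

```text
clock: 31.4
eef_pos: [541.0, -347.0, 206.6]
eef_rot: [0.57, 1.569, -0.501]
force: [0.3, 0.2, -2.1]
opening: 55.7
```

Run:
```python
from h import *
go((540.2,-346.5,196.8,-61.3))
q,d=r.camera("side");p,d=r.camera("top")
cv2.imwrite("pics/p9.png",np.hstack([cv2.resize(x[:,:,::-1],(400,400),interpolation=cv2.INTER_CUBIC) for x in(p[180:240,355:415],q[136:196,290:350])]))
```

```text
t 31.40 pos [ 541.  -347.   206.6] jaw -61.4 xdir [ 0.002 -0.001 -1.   ] q [-0.67  0.75  1.67  0.    0.72  0.4 ] open 55.7 F [ 0.3  0.2 -2.1]
(540.2, -346.5, 196.8, np.float64(-61.3)) d [ 0.0163 -0.0008 -0.0014] r [-0.0005  0.0009 -0.0006] rows>=0
```

View pics/p9.png

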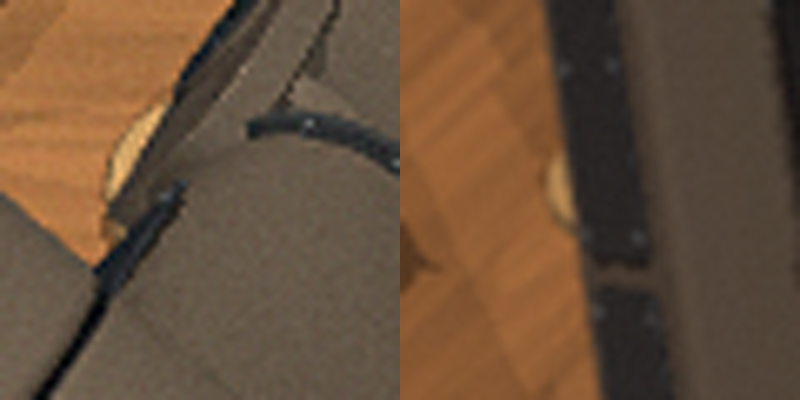

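>>> play_rows --plan '[{"rx":0,"ry":0.001,"rz":0,"dx":0.005,"dy":-0.001,"dz":-0.001,"gripper":0.45},{"rx":0,"ry":0.001,"rz":0,"dx":0.01,"dy":-0.001,"dz":-0.001,"gripper":0.45},{"rx":0,"ry":0.001,"rz":0,"dx":0.014,"dy":-0.001,"dz":-0.001,"gripper":0.45},{"rx":0,"ry":0.001,"rz":0,"dx":0.015,"dy":-0.001,"dz":-0.001,"gripper":0.45},{"rx":0,"ry":0.001,"rz":0,"dx":0.015,"dy":-0.001,"dz":-0.001,"gripper":0.45}]'

```text
clock: 32.12
eef_pos: [540.1, -346.6, 196.9]
eef_rot: [2.839, 1.569, 1.768]
force: [-2.4, 1.8, 4.8]
opening: 55.5
```

Contact. Release, retreat, and clear the view.

>>> play_rows --plan '[{"rx":0,"ry":0,"rz":0,"dx":0,"dy":0,"dz":0,"gripper":0.7},{"rx":0,"ry":0,"rz":0,"dx":0,"dy":0,"dz":0,"gripper":0.9},{"rx":0,"ry":0,"rz":0,"dx":0,"dy":0,"dz":0,"gripper":1},{"rx":0,"ry":0,"rz":0,"dx":0,"dy":0,"dz":0,"gripper":1},{"rx":0,"ry":0,"rz":0,"dx":-0.04,"dy":0,"dz":0,"gripper":1},{"rx":0,"ry":0,"rz":0,"dx":-0.1,"dy":0,"dz":0,"gripper":1},{"rx":0,"ry":0,"rz":0,"dx":-0.2,"dy":0,"dz":0,"gripper":1},{"rx":0,"ry":0,"rz":0,"dx":-0.3,"dy":0,"dz":0,"gripper":1},{"rx":0,"ry":0,"rz":0,"dx":-0.35,"dy":0,"dz":0,"gripper":1},{"rx":0,"ry":0,"rz":0,"dx":-0.35,"dy":0,"dz":0,"gripper":1}]'

```text
clock: 33.38
eef_pos: [540.1, -346.9, 409.1]
eef_rot: [0.738, 1.567, -0.333]
force: [-0.7, 0.3, -0.8]
opening: 85.4
```

Run:
```python
from h import *
go((206,-590,404,None),(560,60,404,None))
```

```text
t 33.38 pos [ 540.1 -346.9  409.1] jaw -61.4 xdir [ 0.003 -0.001 -1.   ] q [-0.67  0.51  1.51  0.    1.12  0.4 ] open 85.4 F [-0.7  0.3 -0.8]
(206, -590, 404, np.float64(-61.4)) d [ 0.0071 -0.6829  0.0887] r [ 0.      0.0013 -0.0012] rows>=7
(560, 60, 404, np.float64(-61.4)) d [ 0.0078  0.3542 -0.5793] r [ 0.      0.0013 -0.0012] rows>=7
```

>>> play_rows --plan '[{"rx":0,"ry":0,"rz":0,"dx":0,"dy":-0.683,"dz":0.089,"gripper":1},{"rx":0,"ry":0,"rz":0,"dx":0,"dy":-0.683,"dz":0.089,"gripper":1},{"rx":0,"ry":0,"rz":0,"dx":0,"dy":-0.683,"dz":0.089,"gripper":1},{"rx":0,"ry":0,"rz":0,"dx":0,"dy":-0.683,"dz":0.089,"gripper":1},{"rx":0,"ry":0,"rz":0,"dx":0,"dy":-0.683,"dz":0.089,"gripper":1},{"rx":0,"ry":0,"rz":0,"dx":0,"dy":-0.683,"dz":0.089,"gripper":1},{"rx":0,"ry":0,"rz":0,"dx":0,"dy":-0.683,"dz":0.089,"gripper":1},{"rx":0,"ry":0,"rz":0,"dx":0,"dy":-0.683,"dz":0.089,"gripper":1},{"rx":0,"ry":0,"rz":0,"dx":0,"dy":-0.683,"dz":0.089,"gripper":1}]'

```text
clock: 34.5
eef_pos: [206.3, -590.0, 405.0]
eef_rot: [2.811, 1.567, 1.739]
force: [-0.1, 0.0, 0.1]
opening: 85.1
```

Run:
```python
from h import *
go()
A={}
for c in("top","side"):
    A[c]=sum(r.camera(c)[0].astype(float) for i in range(4))/4
    A[c]=A[c][:,:,::-1].round().astype(np.uint8);cv2.imwrite(f"pics/{c}_end.png",A[c])
ce=dict(long=(434.7,-119,4),small=(435.3,105.3,4),round=(540.3,-346.6,4))
rows=[]
for c in("top","side"):
    k=K[c];t=[]
    for n,P in ce.items():
        q=k["world_to_cam"]@np.r_[P,1];u=int(round(q[0]/q[2]*k["fx"]+k["cx"]));v=int(round(q[1]/q[2]*k["fy"]+k["cy"]))
        t.append(cv2.resize(A[c][v-28:v+20,u-22:u+22],(264,288),interpolation=cv2.INTER_CUBIC))
    rows.append(np.hstack(t))
cv2.imwrite("pics/end.png",np.vstack(rows))
```

```text
t 34.50 pos [ 206.3 -590.   405. ] jaw -61.4 xdir [-0.001  0.004 -1.   ] q [-1.34  0.49  1.56  0.    1.1  -0.27] open 85.1 F [-0.1  0.   0.1]
```

View pics/end.png

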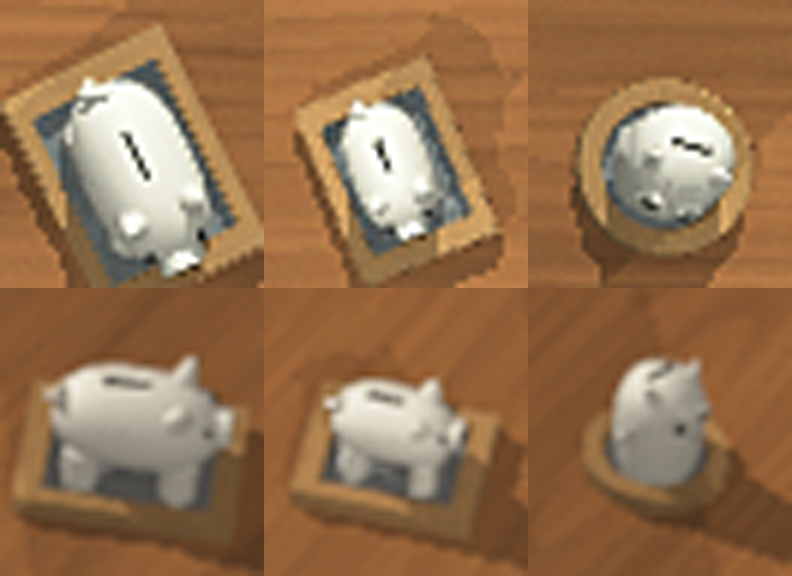

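Run:
```python
from h import *
def proj(c,P):
    k=K[c];q=np.c_[P,np.ones(len(P))]@k["world_to_cam"].T
    return np.c_[q[:,0]/q[:,2]*k["fx"]+k["cx"],q[:,1]/q[:,2]*k["fy"]+k["cy"]]
def rc(cx,cy,l,w,a,z):
    a=np.radians(a);B=np.array([[-l,-w],[l,-w],[l,w],[-l,w]])/2;R=np.array([[np.cos(a),-np.sin(a)],[np.sin(a),np.cos(a)]])
    return np.c_[B@R.T+[cx,cy],np.full(4,z)]
def ci(cx,cy,d,z):
    t=np.linspace(0,2*np.pi,60);return np.c_[cx+d/2*np.cos(t),cy+d/2*np.sin(t),np.full(60,z)]
S=7;out=[]
for c in("top","side"):
    im0=cv2.imread(f"pics/{c}_end.png");t=[]
    for n,(x,y),g in(("small",(435.3,105.3),[(rc(435.3,105.3,72,56,24,14),(0,255,0)),(rc(435.3,105.3,98,74,24,14),(255,255,0)),(rc(435.3,105.3,54,38,24,4),(0,0,255))]),
                  ("round",(540.3,-346.6),[(ci(540.3,-346.6,66,14),(0,255,0)),(ci(540.3,-346.6,92,14),(255,255,0)),(ci(540.3,-346.6,57,42),(0,0,255)),(ci(540.3,-346.6,48,4),(255,0,255))])):
        u,v=proj(c,np.array([[x,y,14.]]))[0].round().astype(int)
        I=cv2.resize(im0[v-21:v+21,u-28:u+28],None,fx=S,fy=S,interpolation=cv2.INTER_CUBIC)
        for P,col in g:
            q=(proj(c,P)-[u-28,v-21]+.5)*S;cv2.polylines(I,[q.round().astype(int)],True,col,1)
        t.append(I)
    out.append(np.hstack(t))
cv2.imwrite("pics/ov.png",np.vstack(out))
im=cv2.imread("pics/top_end.png");w=rect("top",im,300,-450,850,500,42);h=cv2.cvtColor(w,cv2.COLOR_BGR2HSV)
for b in blob((h[...,1]<50)&(h[...,2]>110),300,-450):print(b)
```

```text
{'cen': array([ 539.3, -343.4]), 'box': array([ 539.9, -343.1,   60.1,   62.9,   46.8]), 'ang': np.float64(-73.0), 'area': np.float64(2828.25)}
{'cen': array([ 433.1, -118.8]), 'box': array([ 432.2, -118.5,  107.6,   64.8,   35.3]), 'ang': np.float64(29.6), 'area': np.float64(5059.25)}
{'cen': array([434.8, 104.2]), 'box': array([435.5, 104.9,  76.6,  49.4,  28.4]), 'ang': np.float64(32.3), 'area': np.float64(2765.25)}
{'cen': array([374.1, 271.5]), 'box': array([371.1, 271.1,  69.3,  71.9,  28.6]), 'ang': np.float64(-89.1), 'area': np.float64(3847.5)}
```

View pics/ov.png

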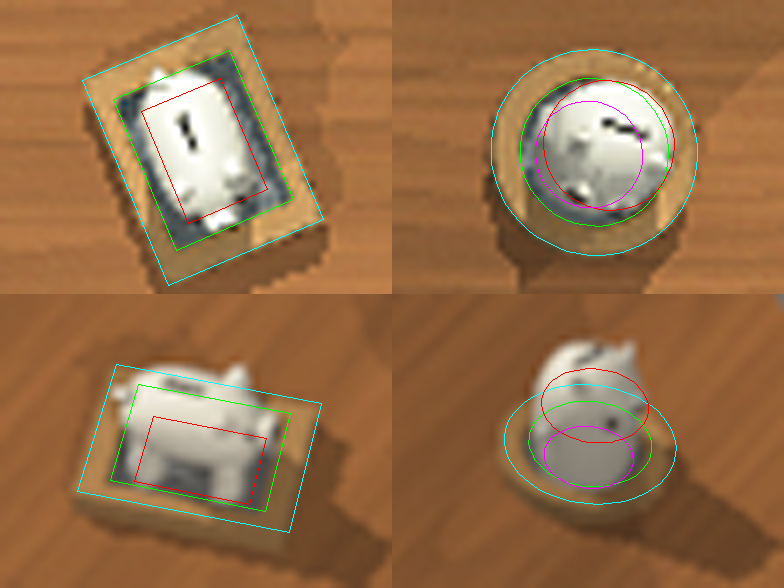

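Run:
```python
from h import *
a=cv2.imread("pics/top0.png").astype(int);b=cv2.imread("pics/top_end.png").astype(int)
d=abs(a-b).mean(2)
for n,(l,t,w,h) in dict(jar=(60,185,47,35),tin=(434,205,45,33),orange=(335,152,26,20),turq=(263,162,24,28),purple=(178,156,26,22)).items():print(n,d[t:t+h,l:l+w].mean().round(1),d[t:t+h,l:l+w].max().round(1))
print(r.get_obs()["clock"]);print(r.close_job())
```

```text
jar 2.5 12.3
tin 2.0 11.0
orange 2.5 15.0
turq 2.4 9.3
purple 2.4 11.0
34.9
the job is handed in; nothing more can be done
None
```

I packed all four banks in the order you listed: big pig, little pig, cat, owl. I handed the job in at about 35 s, with the arm parked clear of everything. Each bank was lowered until the wrist force showed contact, then released.

**Last checks:** the final pictures show every bank upright inside its own opening, with the pigs lengthwise and the cat's sides parallel to the box. The jar, the tin and the look-alikes show no change from the first top picture beyond image noise.

**Off centre:**
- **Big pig:** looks centred to about 2 mm.
- **Cat:** looks centred. I shifted it 2 mm before setting it down.
- **Little pig:** 1–3 mm towards its tail, and perhaps 2 mm to one side.
- **Owl:** about 2–3 mm off to the left by the top camera, although the robot's own position put it on centre.

The two cameras disagreed with each other by about 2–3 mm. The little pig and the owl have 8–9 mm to spare all round, so I left both as they were.

**Contact force:** the wrist read about 21 N as the big pig touched down, and under 10 N for the other three.

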